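# Bearing from behind the stock

### The arm

A 6-joint arm with a two-finger parallel gripper is mounted at the origin on the work surface. World frame = base frame: x ahead of the robot, y to its left, z up, the work surface at z = 0. Lengths are in m, angles in rad, forces in N, time in s.
With the tool pointing down it reaches from about 0.325 to 0.875 m from the base axis. Payload 4.4 kg.
Tool frame: the origin (TCP) lies on the centre line of the jaws, within the pads' length; the fingertips stand 17 mm ahead of it and the grasp point (between the pads) lies 2 mm behind it; z points along the fingers, y is the direction in which the jaws open and shut (so a half turn about z gives the same grasp; the last joint's range is limited). The gripper opens to 85 mm and grips with 20 to 120 N. Pads are 22 mm wide; open, the fingers measure 114 mm over their backs; the gripper's body (76 mm by 85 mm) begins 54 mm behind the grasp point. The pads swing forward as they close: fully open they stand 13 mm farther back than shut.
Start: joints at [-1.403, 0.207, 1.542, -0, 1.393, -0.15], TCP at [0.18, -0.546, 0.248] pointing down, gripper open.
Joint ranges: [-2.73, 2.73], [-0.86, 2.22], [0.23, 2.46], [-1.11, 4.25], [0.08, 2.63], [-2.82, 2.82]. Speed limits (rad/s): [2.79, 2.79, 3.14, 3.14, 3.14, 3.14].

### API

Orientations are given as a unit quaternion [x, y, z, w].
In Python, from workcell import ctrl, snapshot, calibration, job, nets gives the robot as it stands.
- The arm moves only by the shell command python3 -m pendant 'ROWS' [OPENING] [FORCE]. ROWS is JSON, a list of rows, each a list of 6 numbers: the shift along the world's x, y, z normalised to -1 to 1, where 1 is 200 mm, then the turn, a rotation vector about the world's x, y, z normalised to -1 to 1, where 1 is pi rad. A call has 1 to 5 rows; each row is the pose to reach, as a shift and turn from the pose commanded when the call began, turning the shorter way round; what a row does not reach only later rows make up. A row lasts 1/10 s, in which the tool goes at most 50 mm and 8.59 degrees, less where a joint would pass 70% of its speed; a pose out of reach is approached as far as the arm can. A call with a number of a shift or a turn outside -1 to 1 is refused whole. A call with a gripper value outside its range is refused whole. OPENING is the closure, from -1 (fully open) to 1 (shut), set as the call begins (- or left out, the last holds). The fingers move at their own pace and stop on an object; FORCE is the grip in N (left out, the last holds). Time passes only in rows, so rows that repeat a pose let the fingers close. It gives the time, the measured TCP pose, the force and the opening at its end, in the units of the state.
- ctrl.state(): the state, without advancing time (a new reading comes with each control period).
- snapshot(name): name is "scene" or "top" or "wrist"; returns the picture (400x640x3 uint8, red, green, blue); there is no depth.
- calibration(name): a dict with "fx", "fy", "cx", "cy" (pixels), "view" (4x4, takes a point from world to camera coordinates). Camera axes: x right, y up, looking along -z (the intrinsics and any distortion apply to the point x, -y, -z); pixel columns grow to the right and rows downward; lengths in m; the calibration is good to about 2 mm. A picture is of the moment at which its call begins: read the wrist's pose just before it. calibration takes no time and is no camera call; for the wrist camera it gives the pose at the moment of the call.
- job.finish_job(): hands the job in, once; it reports no verdict.
Trained networks look in the newest picture that a camera, given by its name, has taken for a name from the list of things; names that differ only in an ending like _2 or _b are one class to them, and where a whole thing is asked for, a point or a joint stands for the part that bears it (a point fixed in the world has none). Each returns a list of dicts, best first, with "score" (0 to 1); they miss things now and then, are a little off and sometimes report something else, mostly with a low value. They report only what shows in the picture. A call takes as long as a camera call. They do not tell look-alikes from the thing itself.
- nets.masks_of(camera, target): "mask" (400x640 bool, what is visible of it) and "box" ([left, top, right, bottom] in pixels, round what is visible of it).
The state is a dict: "time": time; "q": joint angles; "qvel": joint speeds; "effort": joint torques, N m; "tool_pos": TCP position; "eef_rot": TCP orientation; "contact_force": force on the tool from outside, world axes, zero at the start; "ft_torque": the same for the moment, N m; "finger_gap": opening from 0.0 (shut) to 1.0 (fully open).
Only numpy, scipy, OpenCV 4.12 (cv2) and the standard library are available. Lean on these libraries where they do the work, as an engineer would, in place of code of your own. Each camera call takes 0.05 s, during which the arm holds its last target.

### The job

The pillow-block bearing stands at the back of the orange-sided stock pan, boxed in by the spray can, the square tin and the filter cartridge: first stand all three of these upright in the empty side tray, leaving the bearing where it is, then set the bearing on the raised seat of the bearing stand, centred, foot down and lined up along the seat. Only then put the three things back in the pan, each upright on the very spot where it stood at the start, and leave the wrench, the roll of tape and the jar alone.

Things in the scene. Friction and masses are not known exactly. Their poses are not given: they have to be found in the camera images.
- bearing: Grey cast pillow-block bearing. Flat foot 34 (x) by 120 (y) by 11 mm high; on its middle a round housing (axis along x) 50 mm wide in y, 30 mm thick in x, top 53 mm above the underside. Grip it across those 30 mm, 38 mm above the underside. 0.3 to 0.6 kg. Origin: centre of the underside; y along the foot, z up; half a turn makes no difference. Starts only 10 mm behind (+x) the row of three.
- spray: Small spray can, 116 mm high: aluminium body of 52 mm diameter with a paper band, sloping shoulder at 70 to 79 mm, then a straight white cap of 35 mm diameter from 79 to 116 mm, by which it can be gripped. About 0.3 kg. Origin: centre of the underside; z up.
- tin: Square steel tin, 48 by 48 mm, 104 mm high, with a paper band and a small black screw cap (22 mm diameter, 12 mm high) off centre on its top. About 0.35 kg. Origin: centre of the underside; z up, x and y square to its flat sides. How it is turned when put down does not matter.
- filter: Plain white filter cartridge, a cylinder of 54 mm diameter and 108 mm high, with grip ribs (drawn only) near the top, whose edge is bevelled above 102 mm. About 0.35 kg. Origin: centre of the underside; z up.
- bay: Stock pan, fixed: dark floor 164 (x) by 244 (y) mm, 4 mm thick; orange sides 4 mm thick, up to 14 mm (front, -x), 30 mm (+-y), 34 mm (back) above the table. Origin: centre of its underside. At the start spray, tin and filter stand on its floor in a row along y (x about -42 mm; y about -68, 0, 68 mm, in any order), the bearing behind them (x about 12 mm), its y along the pan's y.
- tray: Empty grey side tray, fixed: 278 (x) by 118 (y) mm outside, floor 4 mm thick, rim 4 mm thick and 14 mm high above the table. Origin: centre of its underside; z up. Room for the three things in a row along its x, e.g. at x = -85, 0 and 85 mm.
- stand: Grey bearing stand, fixed: base plate 92 (x) by 156 (y) by 10 mm with four bolt heads (15 mm high), in its middle a raised bright flat seat 40 (x) by 124 (y) mm, its top 30 mm above the table, for the bearing's foot. Origin: centre of the base plate's underside; y along the seat, z up.
- wrench: Steel wrench 160 mm long lying in front of the pan, to be left alone. Origin: under its middle; x along it.
- tape: Roll of black tape lying flat, 72 mm diameter, 19 mm high, to be left alone. Origin: centre of the underside.
- jar: Small closed jar, 52 mm diameter, 58 mm high, to be left alone. Origin: centre of the underside.
Not all that is in view belongs to the job. What is shaped like the spray but yellow is not meant.

How it is judged:
By the outcome, as a careful person would: the job done as asked, in the order asked, and still so for the second after the job is handed in, with the robot touching nothing.
It also fails if it takes over 128 s, if anything falls off the work surface, if the arm or the gripper's body presses on something with over 40 N, if the wrist force passes 120 N, or if a joint passes its speed limit or range.

## Working session

There is one attempt and no reset: what is moved stays moved. The work goes in short steps, Python scripts to look and compute and a shell command to move; the robot and the scene stay as the last step left them, time stands still between calls to the robot, and variables do not carry over. Pictures are saved under pics/ and viewed, and the job is handed in when it is done.

```bash
ls; mkdir -p pics; cat > h.py <<'E'
import numpy as np, cv2
from workcell import ctrl, snapshot, calibration, job, nets
def save(n,f):
    im=snapshot(n); cv2.imwrite('pics/'+f,im[:,:,::-1]); return im
def ray(cal,u,v):
    V=np.array(cal['view']); R=V[:3,:3]; t=V[:3,3]
    d=np.array([(u-cal['cx'])/cal['fx'],-(v-cal['cy'])/cal['fy'],-1.0])
    return -R.T@t, R.T@d
def onz(cal,u,v,z):
    c,d=ray(cal,u,v); return c+d*(z-c[2])/d[2]
def proj(cal,p):
    V=np.array(cal['view']); q=V[:3,:3]@np.array(p)+V[:3,3]
    return cal['cx']+cal['fx']*q[0]/-q[2], cal['cy']-cal['fy']*q[1]/-q[2]
E
python3 - <<'E'
from h import *
for n in ('scene','top'):
    save(n,n+'0.png'); c=calibration(n); print(n,c)
s=ctrl.state(); print(s['time'],s['tool_pos'],s['eef_rot'],s['finger_gap'],s['contact_force'])
E
```

```text
pics
scene {'fx': 514.3271492335527, 'fy': 514.3271492335527, 'cx': 310.80876837023686, 'cy': 202.77140012529702, 'view': array([[-0.0436678 ,  0.99904477,  0.00163385,  0.00260369],
       [-0.69185124, -0.03142023,  0.7213561 ,  0.37936909],
       [ 0.72071838,  0.03036965,  0.69256242, -1.61933975],
       [ 0.        ,  0.        ,  0.        ,  1.        ]])}
top {'fx': 500.53781219945716, 'fy': 500.53781219945716, 'cx': 317.0059971298544, 'cy': 200.90467168304076, 'view': array([[-7.84689596e-02, -9.96916078e-01,  9.77601394e-04,
         3.29509844e-02],
       [ 9.76732971e-01, -7.66839127e-02,  2.00280505e-01,
        -5.55234089e-01],
       [-1.99587889e-01,  1.66706584e-02,  9.79738110e-01,
        -1.22745979e+00],
       [ 0.00000000e+00,  0.00000000e+00,  0.00000000e+00,
         1.00000000e+00]])}
0.1 [ 0.18011619 -0.54537215  0.24719964] [ 9.87320678e-01  1.58734847e-01  2.96777273e-06 -1.06168844e-03] 1.0003299029935335 [-0.93902576  0.15984766 -0.12858065]
```

View pics/scene0.png

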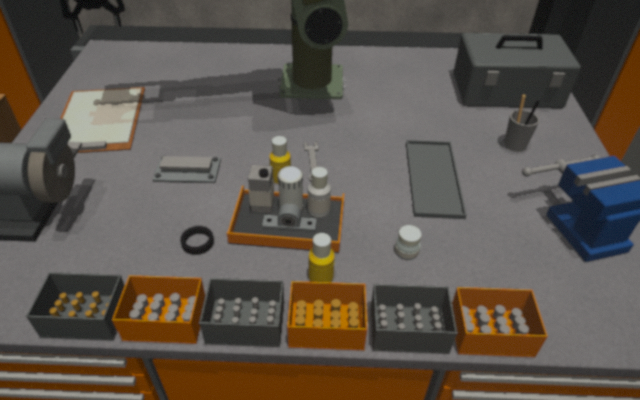

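View pics/top0.png

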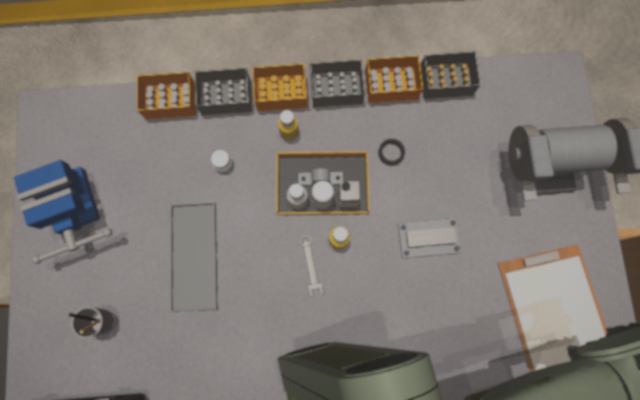

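The scene shows the tin (260,185), filter (290,195) and spray (318,195) in the pan, with the bearing behind them at about (290,222). The empty tray is at (435,178), the stand at (187,168), and there are two yellow decoys. Next I'll measure these.

```bash
python3 - <<'E'
from h import *
zs=dict(bearing=0.004,spray=0.12,tin=0.108,filter=0.112,bay=0.0,tray=0.0,stand=0.0,wrench=0,tape=0,jar=.058)
for n in ('top','scene'):
    im=snapshot(n); cal=calibration(n)
    vis=im[:,:,::-1].copy()
    for t in zs:
        for r in nets.masks_of(n,t)[:3]:
            m=r['mask']; ys,xs=np.nonzero(m)
            if r['score']<.3: continue
            u,v=xs.mean(),ys.mean()
            print(n,t,round(r['score'],2),[round(x) for x in r['box']],(round(u,1),round(v,1)),np.round(onz(cal,u,v,zs[t]),3)[:2],np.round(onz(cal,u,v,zs[t]/2),3)[:2])
            vis[m]=(vis[m]*.5+np.array([0,255,0])*.5).astype(np.uint8)
    np.save('pics/'+n+'.npy',im)
im=snapshot('top')
cv2.imwrite('pics/topz.png',cv2.resize(im[120:320,150:480,::-1],None,fx=2.4,fy=2.4,interpolation=cv2.INTER_CUBIC))
im=snapshot('scene')
cv2.imwrite('pics/scz.png',cv2.resize(im[120:270,140:480,::-1],None,fx=2.35,fy=2.35,interpolation=cv2.INTER_CUBIC))
E
```

```text
top bearing 0.83 [299, 168, 344, 186] (np.float64(319.7), np.float64(176.4)) [ 0.633 -0.024] [ 0.634 -0.024]
top spray 0.96 [279, 111, 299, 142] (np.float64(288.6), np.float64(125.5)) [0.741 0.046] [0.764 0.048]
top spray 0.79 [286, 185, 310, 209] (np.float64(297.5), np.float64(196.3)) [0.558 0.037] [0.571 0.038]
top spray 0.7 [213, 151, 236, 174] (np.float64(222.7), np.float64(161.3)) [0.661 0.215] [0.679 0.225]
top tin 0.75 [340, 181, 362, 209] (np.float64(348.8), np.float64(193.8)) [ 0.557 -0.089] [ 0.569 -0.094]
top filter 0.57 [313, 179, 337, 212] (np.float64(322.5), np.float64(194.3)) [ 0.56  -0.024] [ 0.572 -0.026]
top bay 0.57 [279, 153, 370, 215] (np.float64(322.9), np.float64(179.1)) [ 0.626 -0.032] [ 0.626 -0.032]
top tray 0.71 [173, 200, 217, 310] (np.float64(192.8), np.float64(256.3)) [0.445 0.324] [0.445 0.324]
top stand 0.8 [396, 219, 461, 256] (np.float64(429.7), np.float64(237.3)) [ 0.446 -0.301] [ 0.446 -0.301]
top stand 0.74 [171, 202, 216, 310] (np.float64(193.1), np.float64(256.3)) [0.445 0.324] [0.445 0.324]
top wrench 0.77 [299, 237, 326, 297] (np.float64(311.6
[... 1054 characters left out ...]
at64(433.8), np.float64(179.5)) [0.45  0.325] [0.45  0.325]
scene stand 0.76 [151, 158, 222, 185] (np.float64(186.6), np.float64(169.3)) [ 0.438 -0.301] [ 0.438 -0.301]
scene stand 0.7 [278, 165, 303, 213] (np.float64(290.4), np.float64(185.9)) [ 0.49  -0.032] [ 0.49  -0.032]
scene wrench 0.65 [306, 142, 320, 178] (np.float64(311.3), np.float64(154.8)) [0.365 0.015] [0.365 0.015]
scene tape 0.86 [182, 225, 214, 252] (np.float64(196.7), np.float64(239.8)) [ 0.677 -0.226] [ 0.677 -0.226]
scene jar 0.72 [263, 204, 317, 233] (np.float64(289.1), np.float64(219.3)) [ 0.661 -0.02 ] [ 0.633 -0.023]
scene jar 0.68 [394, 223, 424, 258] (np.float64(407.6), np.float64(241.9)) [0.715 0.228] [0.688 0.234]
```

View pics/topz.png

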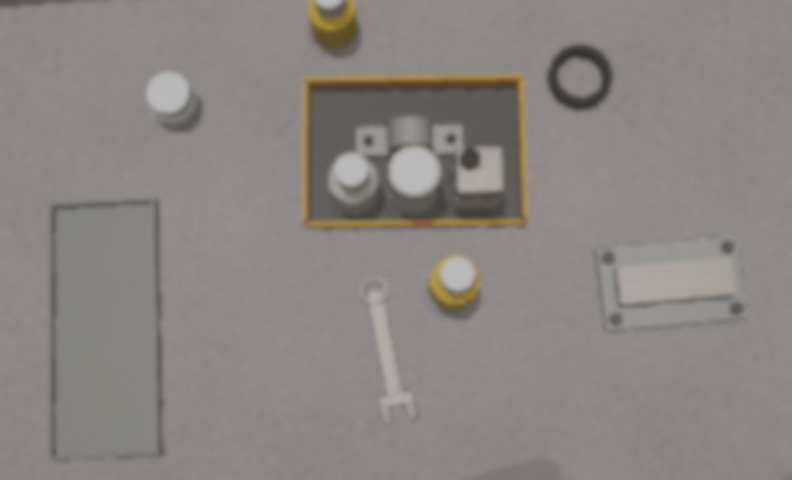

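View pics/scz.png

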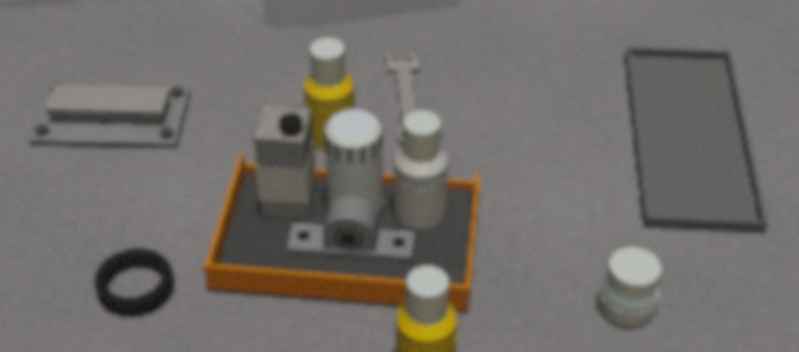

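```bash
python3 -m pendant '[[0.9,1,0.5,0,0,0.2],[0.9,1,0.5,0,0,0.2],[0.9,1,0.5,0,0,0.2],[0.9,1,0.5,0,0,0.2],[0.9,1,0.5,0,0,0.2]]' -1; python3 - <<'E'
from h import *
s=ctrl.state(); c=calibration('wrist'); V=np.array(c['view']); print(c['fx'],c['cx'],c['cy']); cp=-V[:3,:3].T@V[:3,3]
from scipy.spatial.transform import Rotation as Rn
R=Rn.from_quat(s['eef_rot']).as_matrix(); print(s['tool_pos'],s['q'],'\n',R); print('cam in tool',R.T@(cp-s['tool_pos']), 'look',R.T@(-V[2,:3]),'right',R.T@V[0,:3]); print(cp)
save('wrist','w1.png')
E
```

```text
time: 1.8
tool_pos: [0.3379, -0.3703, 0.3362]
eef_rot: [0.889, 0.457, 0.0, 0.0]
contact_force: [0.9, -1.5, 0.9]
finger_gap: 0.998
322.7279095247192 319.947751965911 198.55958804848362
[ 0.33786531 -0.37031948  0.33624136] [-1.00409967e+00 -9.52127951e-03  1.59703421e+00  1.49120361e-04
  1.55345108e+00 -3.83060096e-01] 
 [[ 5.81883025e-01  8.13272360e-01  4.63276584e-04]
 [ 8.13272486e-01 -5.81882858e-01 -4.50330028e-04]
 [-9.66682617e-05  6.38809498e-04 -9.99999791e-01]]
cam in tool [ 0.06986373  0.00020917 -0.12592622] look [-2.76075724e-01  9.60690930e-04  9.61135408e-01] right [ 1.18277562e-03  9.99999083e-01 -6.59797160e-04]
[ 0.37862961 -0.31356624  0.46216093]
```

View pics/w1.png

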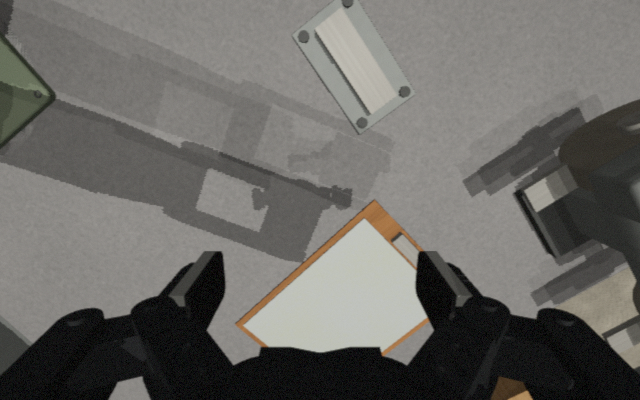

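```bash
python3 -m pendant '[[0.5,0.15,0,0,0,0.198],[0.5,0.15,0,0,0,0.198],[0.5,0.15,0,0,0,0.198],[0.5,0.15,0,0,0,0.198],[0.5,0.15,0,0,0,0.198]]' ; python3 -m pendant '[[0,0,0,0,0,0],[0,0,0,0,0,0]]' ; python3 - <<'E'
from h import *
s=ctrl.state(); c=calibration('wrist');np.save('pics/w2cal.npy',c,allow_pickle=True)
print(s['tool_pos'],s['q']);
save('wrist','w2.png')
E
```

```text
time: 2.35
tool_pos: [0.4374, -0.3416, 0.3351]
eef_rot: [0.707, 0.707, -0.0, -0.0]
contact_force: [-1.0, 0.0, -0.2]
finger_gap: 0.997
time: 2.55
tool_pos: [0.4366, -0.3421, 0.3354]
eef_rot: [0.709, 0.706, -0.0, 0.0]
contact_force: [0.8, 0.4, 0.3]
finger_gap: 0.999
[ 0.43660593 -0.34214442  0.33539618] [-8.20718462e-01  1.09235687e-01  1.47457113e+00 -6.23311861e-06
  1.55771697e+00 -8.16185222e-01]
```

View pics/w2.png

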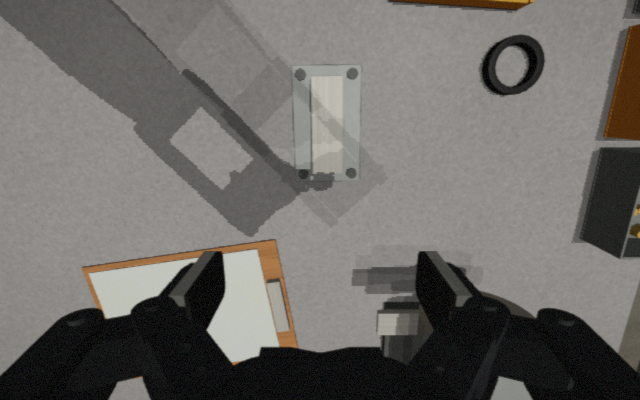

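```bash
python3 - <<'E'
from h import *
im=cv2.imread('pics/w2.png'); z=im[55:190,280:375]
cv2.imwrite('pics/w2z.png',cv2.resize(z,None,fx=4.4,fy=4.4,interpolation=cv2.INTER_CUBIC))
E
```

```text
(no output)
```

View pics/w2z.png

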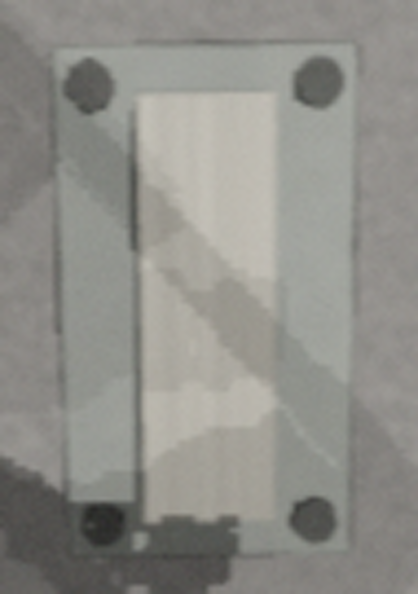

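```bash
python3 - <<'E'
from h import *
c=np.load('pics/w2cal.npy',allow_pickle=True).item()
def f(pts,z):
    P=np.array([onz(c,280+(a+.5)/4.4-.5,55+(b+.5)/4.4-.5,z)[:2] for a,b in pts]); 
    m=P.mean(0); ax=(P[0]+P[1]-P[2]-P[3])/2
    if ax[1]<0: ax=-ax
    print(np.round(P,4).tolist(),'ctr',np.round(m,4),'len',np.linalg.norm(ax),'wid',np.linalg.norm(P[0]+P[3]-P[1]-P[2])/2,'yaw',np.degrees(np.arctan2(-ax[0],ax[1])))
f([(137,94),(275,92),(277,520),(145,522)],.03)
f([(88,86),(318,82),(312,519),(102,523)],.015)
f([(55,44),(355,43),(349,551),(69,556)],.010)
E
```

```text
[[0.4258, -0.2365], [0.4651, -0.2361], [0.4676, -0.3601], [0.4268, -0.3606]] ctr [ 0.4463 -0.2983] len 0.12406856836594687 wid 0.04005342707034342 yaw 0.8427377773460815
[[0.411, -0.233], [0.4787, -0.2321], [0.4799, -0.3628], [0.4127, -0.3639]] ctr [ 0.4456 -0.298 ] len 0.1308608516445944 wid 0.06742571720948813 yaw 0.6555173409196187
[[0.4012, -0.2209], [0.4898, -0.2209], [0.4926, -0.3745], [0.4015, -0.3758]] ctr [ 0.4463 -0.298 ] len 0.15429132627159772 wid 0.08987605054438964 yaw 0.5947302180827322
```

```bash
python3 -m pendant '[[0.8,1,0.3,0,0,0],[0.8,1,0.3,0,0,0],[0.8,1,0.3,0,0,0],[0.8,1,0.3,0,0,0],[0.8,1,0.3,0,0,0]]' ;python3 -m pendant '[[0.1,0.3,0.1,0,0,0],[0.1,0.3,0.1,0,0,0],[0.1,0.3,0.1,0,0,0],[0.1,0.3,0.1,0,0,0]]' ; python3 - <<'E'
from h import *
s=ctrl.state(); c=calibration('wrist');np.save('pics/w3cal.npy',c,allow_pickle=True)
print(s['tool_pos'],s['q']);
im=save('wrist','w3.png')
for t in ['bearing','spray','tin','filter','bay']:
    for r in nets.masks_of('wrist',t)[:2]: print(t,round(r['score'],2),r['box'])
E
```

```text
time: 3.1
tool_pos: [0.5897, -0.1506, 0.3932]
eef_rot: [0.709, 0.706, 0.0, 0.0]
contact_force: [0.7, 0.1, 0.2]
finger_gap: 0.999
time: 3.5
tool_pos: [0.6085, -0.0927, 0.412]
eef_rot: [0.708, 0.706, -0.001, 0.0]
contact_force: [0.5, -0.3, 0.6]
finger_gap: 0.997
[ 0.60853845 -0.09274477  0.41198941] [-2.91195319e-01  2.25103551e-01  1.18948847e+00 -1.11913452e-03
  1.72756628e+00 -2.88608048e-01]
bearing 0.94 [318.2, 63.0, 345.3, 146.5]
spray 0.83 [191.6, 113.7, 246.6, 153.0]
spray 0.7 [272.9, 34.4, 316.2, 81.3]
tin 0.6 [273.9, 135.5, 309.2, 179.4]
filter 0.68 [268.3, 87.7, 313.6, 129.1]
bay 0.75 [270.7, 17.8, 384.3, 192.3]
```

View pics/w3.png

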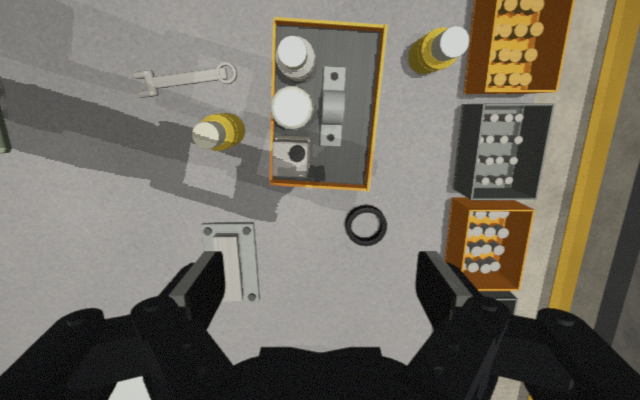

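```bash
python3 - <<'E'
from h import *
im=cv2.imread('pics/w3.png'); z=im[15:195,260:390]
cv2.imwrite('pics/w3z.png',cv2.resize(z,None,fx=3.3,fy=3.3,interpolation=cv2.INTER_CUBIC))
c=np.load('pics/w3cal.npy',allow_pickle=True).item()
# model bay fit: predict with guess
E
```

```text
(no output)
```

View pics/w3z.png

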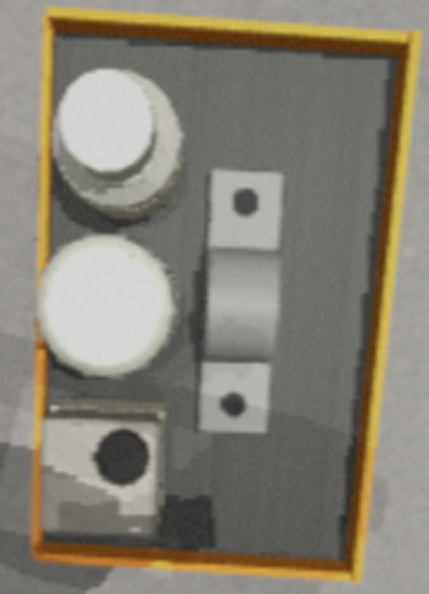

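```bash
python3 - <<'E'
from h import *
im=cv2.imread('pics/w3.png'); z=im[125:190,262:322]
cv2.imwrite('pics/w3t.png',cv2.resize(z,None,fx=9,fy=9,interpolation=cv2.INTER_CUBIC))
c=np.load('pics/w3cal.npy',allow_pickle=True).item()
g=lambda a,b,z: onz(c,260+(a+.5)/3.3-.5,15+(b+.5)/3.3-.5,z)[:2]
P=np.array([g(48,10,.03),g(418,33,.034),g(357,580,.034),g(35,555,.03)])
print('bay',np.round(P,4).tolist(),P.mean(0)); ax=P[0]+P[1]-P[2]-P[3]; print('yaw',np.degrees(np.arctan2(-ax[0],ax[1])),np.linalg.norm(ax)/2,np.linalg.norm(P[0]+P[3]-P[1]-P[2])/2)
for z_,pts in ((.015,[(212,169),(283,172),(269,433),(198,430)]),):
    P=np.array([g(*p,z_) for p in pts]); ax=P[0]+P[1]-P[2]-P[3]; print('bearing',P.mean(0),np.degrees(np.arctan2(-ax[0],ax[1])),np.linalg.norm(ax)/2,np.linalg.norm(P[0]+P[3]-P[1]-P[2])/2)
h=[g(245,202,.015),g(233,405,.015)]; print('holes',h,np.mean(h,0))
print('spray',g(105.5,120.5,.12),'diam',g(57,120,.12)-g(154,120,.12))
print('filter',g(106,306.5,.107),g(38,306,.106)-g(174,306,.106))
E
```

```text
bay [[0.5444, 0.0961], [0.7022, 0.0861], [0.6857, -0.1547], [0.5282, -0.1429]] [ 0.61513014 -0.02882518]
yaw -3.8875314948448247 0.24043849236323978 0.1580275736070824
bearing [ 0.6281883  -0.02547282] -2.6670420410407667 0.11861358608968857 0.03357892326350388
holes [array([0.6299403 , 0.02027205]), array([ 0.62508558, -0.07195876])] [ 0.62751294 -0.02584335]
spray [0.5751012  0.03927409] diam [-3.49963663e-02  5.80428380e-05]
filter [ 0.57251679 -0.0253931 ] [-5.30743564e-02  8.41320687e-05]
```

View pics/w3t.png

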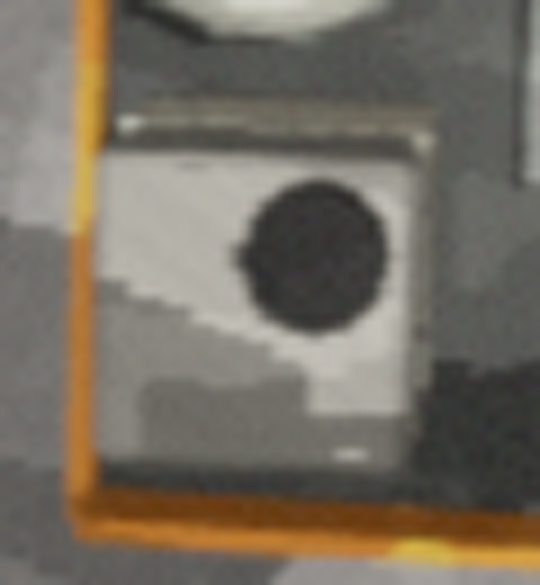

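```bash
python3 - <<'E'
from h import *
c=np.load('pics/w3cal.npy',allow_pickle=True).item()
g=lambda a,b,z: onz(c,262+(a+.5)/9-.5,125+(b+.5)/9-.5,z)[:2]
P=np.array([g(*p,.108) for p in [(101,152),(418,156),(409,467),(95,463)]]);ax=P[0]+P[1]-P[2]-P[3]; print('tin',P.mean(0),np.degrees(np.arctan2(-ax[0],ax[1])),np.linalg.norm(ax)/2,np.linalg.norm(P[0]+P[3]-P[1]-P[2])/2)
ax2=P[1]+P[2]-P[0]-P[3]; print(np.degrees(np.arctan2(ax2[1],ax2[0])))
c=calibration('top')
P=np.array([onz(c,150+(a+.5)/2.4-.5,120+(b+.5)/2.4-.5,.014)[:2] for a,b in [(52,206),(158,201),(162,454),(53,459)]]);ax=P[0]+P[1]-P[2]-P[3]; print('tray',P.mean(0),np.degrees(np.arctan2(ax[1],ax[0])),np.linalg.norm(ax)/2,np.linalg.norm(P[0]+P[3]-P[1]-P[2])/2)
print(ctrl.state()['tool_pos'])
E
```

```text
tin [ 0.56846757 -0.09198272] -2.938598325721898 0.04657523861432707 0.04693368855144899
-0.8173169826283385
tray [0.44411211 0.31790692] -1.1176620366603596 0.2730309807831356 0.11587093574254141
[ 0.60850049 -0.09316201  0.41191453]
```

```bash
python3 - <<'E'
from h import *
im=np.load('pics/top.npy'); 
cv2.imwrite('pics/topb.png',cv2.resize(im[145:225,270:380,::-1],None,fx=7,fy=7,interpolation=cv2.INTER_CUBIC))
c=calibration('top')
for n,p,z in (('spray',(.575,.039,.12),0),('filter',(.5725,-.0254,.112),0),('tin',(.5685,-.092,.108),0),('bearing',(.628,-.0257,.015),0)):
    u,v=proj(c,p); print(n,(u-270+.5)*7-.5,(v-145+.5)*7-.5)
E
```

```text
spray 186.2495540571021 315.8121160118826
filter 370.30500992298187 313.8054107963903
tin 559.1666328627605 312.95016819082684
bearing 356.40643728945724 229.08477123171022
```

View pics/topb.png

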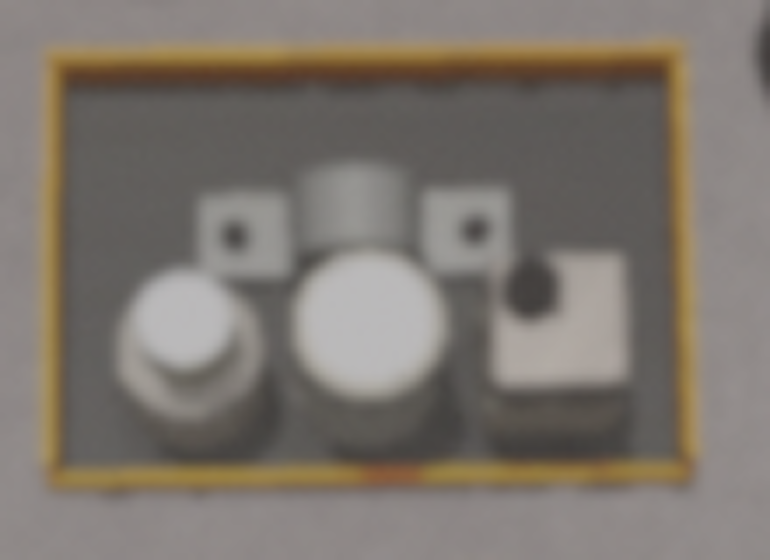

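```bash
python3 -m pendant '[[-0.17,0.66,-1,0,0,-0.014],[-0.17,0.66,-1,0,0,-0.014],[-0.17,0.66,-1,0,0,-0.014],[-0.17,0.66,-1,0,0,-0.014],[-0.17,0.66,-1,0,0,-0.014]]' -1 40; python3 -m pendant '[[0,0,-0.2,0,0,0],[0,0,-0.2,0,0,0],[0,0,-0.2,0,0,0]]'; python3 - <<'E'
from h import *
s=ctrl.state(); c=calibration('wrist'); print(s['tool_pos'],s['eef_rot'],s['q'])
save('wrist','w4.png')
E
```

```text
time: 4.3
tool_pos: [0.5735, 0.0409, 0.21]
eef_rot: [0.723, 0.69, -0.001, -0.001]
contact_force: [0.3, -0.6, 0.1]
finger_gap: 0.999
time: 4.6
tool_pos: [0.5748, 0.0397, 0.1724]
eef_rot: [0.723, 0.691, -0.001, -0.0]
contact_force: [0.4, 0.3, -0.1]
finger_gap: 1.002
[0.57483521 0.03965004 0.1723583 ] [ 7.23331518e-01  6.90500578e-01 -5.22922220e-04 -4.38795476e-04] [-8.11933091e-02  2.81859808e-01  1.61323072e+00 -2.08351714e-04
  1.24785303e+00 -3.46929108e-02]
```

View pics/w4.png

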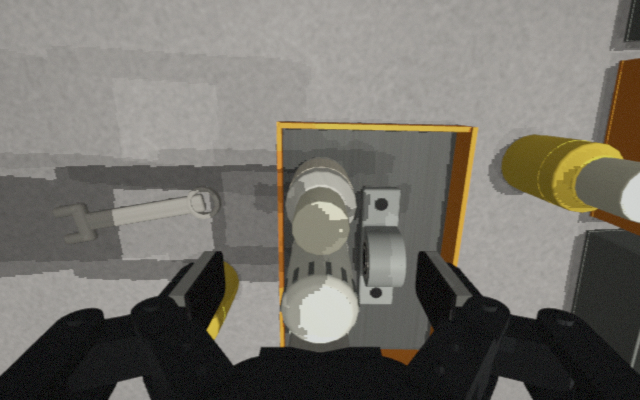

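```bash
python3 -m pendant '[[0,0,-0.15,0,0,0],[0,0,-0.25,0,0,0],[0,0,-0.34,0,0,0],[0,0,-0.34,0,0,0]]'; python3 -m pendant '[[0,0,0,0,0,0],[0,0,0,0,0,0],[0,0,0,0,0,0],[0,0,0,0,0,0],[0,0,0,0,0,0]]' 1 50;python3 -m pendant '[[0,0,0,0,0,0],[0,0,0,0,0,0],[0,0,0,0,0,0]]'
```

```text
time: 5.05
tool_pos: [0.5754, 0.0393, 0.1048]
eef_rot: [0.724, 0.69, -0.0, -0.0]
contact_force: [-0.8, -0.7, -0.4]
finger_gap: 0.999
time: 5.55
tool_pos: [0.576, 0.0401, 0.1062]
eef_rot: [0.723, 0.691, 0.001, 0.001]
contact_force: [-2.0, -0.5, 5.2]
finger_gap: 0.395
time: 5.85
tool_pos: [0.576, 0.0401, 0.1062]
eef_rot: [0.723, 0.691, 0.001, 0.001]
contact_force: [-1.8, -0.3, 6.4]
finger_gap: 0.399
```

```bash
python3 -m pendant '[[0,0,0.1,0,0,0],[0,0,0.3,0,0,0],[0,0,0.45,0,0,0],[0,0.1,0.45,0,0,0],[0,0.2,0.45,0,0,0]]'; python3 -m pendant '[[-0.17,1,0,0,0,0],[-0.17,1,0,0,0,0],[-0.17,1,0,0,0,0],[-0.17,1,0,0,0,0],[-0.17,1,0,0,0,0]]'; python3 -m pendant '[[0,0.19,0,0,0,0],[0,0.19,0,0,0,0],[0,0.19,0,0,0,0]]' ; python3 - <<'E'
from h import *
s=ctrl.state(); c=calibration('wrist'); print(s['tool_pos'],s['eef_rot'],s['q'])
np.save('pics/w5cal.npy',c,allow_pickle=True)
save('wrist','w5.png')
E
```

```text
time: 6.35
tool_pos: [0.5756, 0.0803, 0.1957]
eef_rot: [0.724, 0.69, 0.001, 0.001]
contact_force: [0.4, 0.5, -5.0]
finger_gap: 0.393
time: 6.85
tool_pos: [0.5384, 0.2862, 0.1936]
eef_rot: [0.721, 0.693, 0.0, -0.002]
contact_force: [-0.0, -1.6, -3.1]
finger_gap: 0.39
time: 7.15
tool_pos: [0.5403, 0.3184, 0.1934]
eef_rot: [0.722, 0.691, -0.001, -0.0]
contact_force: [-0.1, -0.5, -3.4]
finger_gap: 0.394
[0.54027762 0.31844941 0.19343241] [ 7.22437466e-01  6.91435560e-01 -9.81681524e-04 -1.03046166e-04] [ 3.94965295e-01  3.62653737e-01  1.46008948e+00 -5.31525765e-04
  1.32075526e+00  4.38944158e-01]
```

View pics/w5.png

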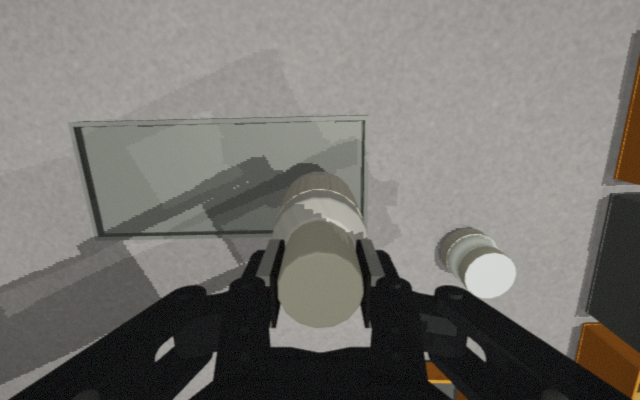

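```bash
python3 - <<'E'
from h import *
c=np.load('pics/w5cal.npy',allow_pickle=True).item()
for p in [(73,124),(368,116),(98,237)]: print(onz(c,*p,.014)[:2])
E
```

```text
[0.31467349 0.38149526]
[0.58687121 0.37705839]
[0.31148669 0.26901301]
```

```bash
python3 -m pendant '[[0,0.015,-0.2,0,0,0],[0,0.015,-0.35,0,0,0],[0,0.015,-0.4,0,0,0],[0,0.015,-0.425,0,0,0],[0,0.015,-0.43,0,0,0]]'; python3 -m pendant '[[0,0,0,0,0,0],[0,0,-0.005,0,0,0]]'
```

```text
time: 7.7
tool_pos: [0.5417, 0.3208, 0.1089]
eef_rot: [0.723, 0.69, 0.0, 0.0]
contact_force: [0.3, -0.4, -2.3]
finger_gap: 0.392
time: 7.9
tool_pos: [0.5426, 0.3217, 0.1096]
eef_rot: [0.723, 0.691, 0.002, 0.001]
contact_force: [0.3, -0.2, -2.1]
finger_gap: 0.395
```

```bash
python3 -m pendant '[[0,0,-0.01,0,0,0],[0,0,-0.01,0,0,0]]';  python3 -m pendant '[[0,0,-0.005,0,0,0],[0,0,-0.01,0,0,0]]'
```

```text
time: 8.1
tool_pos: [0.5416, 0.3215, 0.1062]
eef_rot: [0.723, 0.691, 0.001, 0.0]
contact_force: [-0.1, 0.1, -2.0]
finger_gap: 0.394
time: 8.3
tool_pos: [0.5418, 0.3218, 0.1062]
eef_rot: [0.723, 0.691, 0.001, 0.0]
contact_force: [-5.2, -1.7, 12.6]
finger_gap: 0.399
```

```bash
python3 -m pendant '[[0,0,0.005,0,0,0],[0,0,0.005,0,0,0],[0,0,0.005,0,0,0],[0,0,0.005,0,0,0]]' -1;  python3 -m pendant '[[0,0,0.2,0,0,0],[0,0,0.4,0,0,0],[0,0,0.6,0,0,0],[0,-0.2,0.6,0,0,0],[0,-0.5,0.6,0,0,0]]'; python3 - <<'E'
from h import *
s=ctrl.state(); print(s['tool_pos'],s['eef_rot'],s['q'])
save('wrist','w6.png')
E
```

```text
time: 8.7
tool_pos: [0.541, 0.3212, 0.1043]
eef_rot: [0.723, 0.691, -0.0, 0.0]
contact_force: [-0.3, 0.4, 0.1]
finger_gap: 1.002
time: 9.2
tool_pos: [0.5422, 0.2322, 0.2269]
eef_rot: [0.722, 0.692, 0.003, 0.001]
contact_force: [0.5, -0.6, -0.7]
finger_gap: 0.997
[0.54223528 0.23224567 0.22692718] [0.72168657 0.69221414 0.00253191 0.00128912] [2.57911493e-01 2.51788384e-01 1.53167784e+00 2.07784227e-04
 1.35244765e+00 2.99550549e-01]
```

View pics/w6.png

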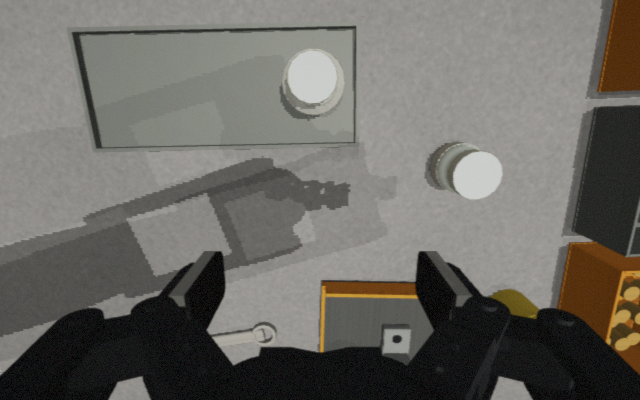

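```bash
python3 -m pendant '[[0.15,-1,0,0,0,0],[0.15,-1,0,0,0,0],[0.15,-1,0,0,0,0],[0.15,-1,0,0,0,0],[0.15,-1,0,0,0,0]]';  python3 -m pendant '[[0,-0.235,-0.2,0,0,0],[0,-0.235,-0.2,0,0,0],[0,-0.235,-0.2,0,0,0],[0,-0.235,-0.2,0,0,0]]'; python3 - <<'E'
from h import *
s=ctrl.state(); print(s['tool_pos'],s['eef_rot'],s['q']); c=calibration('wrist')
save('wrist','w7.png'); np.save('pics/w7cal.npy',c,allow_pickle=True)
E
```

```text
time: 9.75
tool_pos: [0.5718, 0.0254, 0.2243]
eef_rot: [0.726, 0.688, -0.001, 0.001]
contact_force: [0.4, 0.8, 0.5]
finger_gap: 1.002
time: 10.15
tool_pos: [0.5712, -0.0147, 0.1846]
eef_rot: [0.723, 0.691, 0.0, -0.0]
contact_force: [0.8, 0.1, 0.5]
finger_gap: 0.998
[ 0.57116535 -0.01474183  0.18455167] [ 7.22964335e-01  6.90885209e-01  2.88152205e-04 -3.39618821e-04] [-1.77710325e-01  2.58182207e-01  1.61601833e+00  9.07301580e-04
  1.26760123e+00 -1.32610680e-01]
```

View pics/w7.png

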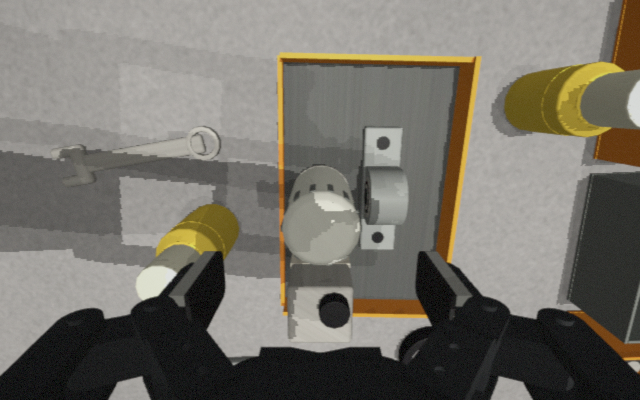

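```bash
python3 - <<'E'
from h import *
c=np.load('pics/w7cal.npy',allow_pickle=True).item()
print(onz(c,321.5,228,.108)[:2], onz(c,383,143,.015)[:2],onz(c,377,238,.015)[:2], 'tin',onz(c,320,316,.108)[:2])
E
```

```text
[ 0.57208375 -0.02369397] [0.63031293 0.02012466] [ 0.62528983 -0.0727254 ] tin [ 0.56805718 -0.09209981]
```

```bash
python3 -m pendant '[[0,-0.05,-0.15,0,0,0],[0,-0.05,-0.3,0,0,0],[0,-0.05,-0.42,0,0,0],[0,-0.05,-0.48,0,0,0],[0,-0.05,-0.48,0,0,0]]'; python3 -m pendant '[[0,0,0,0,0,0],[0,0,0,0,0,0],[0,0,0,0,0,0],[0,0,0,0,0,0],[0,0,0,0,0,0]]' 1 50;python3 -m pendant '[[0,0,0,0,0,0]]'; python3 -m pendant '[[0,0,0.1,0,0,0],[0,0,0.3,0,0,0],[0,0,0.4,0,0,0],[0,0.1,0.4,0,0,0],[0,0.2,0.4,0,0,0]]'
```

```text
time: 10.7
tool_pos: [0.5702, -0.0245, 0.0873]
eef_rot: [0.723, 0.691, -0.001, -0.001]
contact_force: [0.0, 0.9, 0.0]
finger_gap: 1.004
time: 11.2
tool_pos: [0.5723, -0.0259, 0.0908]
eef_rot: [0.723, 0.691, 0.001, 0.001]
contact_force: [-2.7, 1.1, 5.9]
finger_gap: 0.615
time: 11.3
tool_pos: [0.5724, -0.0259, 0.0908]
eef_rot: [0.723, 0.691, 0.001, 0.001]
contact_force: [-2.5, 0.5, 5.7]
finger_gap: 0.618
time: 11.8
tool_pos: [0.5715, 0.0141, 0.1696]
eef_rot: [0.724, 0.69, 0.001, 0.001]
contact_force: [0.4, 0.4, -5.2]
finger_gap: 0.614
```

```bash
python3 -m pendant '[[-0.4,1,0,0,0,0],[-0.4,1,0,0,0,0],[-0.4,1,0,0,0,0],[-0.4,1,0,0,0,0],[-0.4,1,0,0,0,0]]'; python3 -m pendant '[[-0.22,0.535,0,0,0,0],[-0.22,0.535,0,0,0,0],[-0.22,0.535,0,0,0,0],[-0.22,0.535,0,0,0,0]]' ; python3 -m pendant '[[0,0,-0.2,0,0,0],[0,0,-0.3,0,0,0],[0,0,-0.35,0,0,0],[0,0,-0.375,0,0,0],[0,0,-0.375,0,0,0]]'
```

```text
time: 12.3
tool_pos: [0.4879, 0.2181, 0.1679]
eef_rot: [0.722, 0.692, -0.0, -0.002]
contact_force: [-0.4, -0.2, -4.8]
finger_gap: 0.62
time: 12.7
tool_pos: [0.4457, 0.3229, 0.1681]
eef_rot: [0.722, 0.692, -0.0, -0.0]
contact_force: [0.6, 0.4, -4.8]
finger_gap: 0.618
time: 13.2
tool_pos: [0.4477, 0.3205, 0.0934]
eef_rot: [0.723, 0.69, -0.0, 0.0]
contact_force: [-0.3, 0.0, -4.1]
finger_gap: 0.617
```

```bash
python3 -m pendant '[[0,0,-0.01,0,0,0],[0,0,-0.01,0,0,0]]';  python3 -m pendant '[[0,0,-0.005,0,0,0],[0,0,-0.01,0,0,0]]'
```

```text
time: 13.4
tool_pos: [0.4481, 0.3215, 0.0926]
eef_rot: [0.723, 0.691, 0.001, 0.0]
contact_force: [0.1, -0.3, -5.1]
finger_gap: 0.616
time: 13.6
tool_pos: [0.4478, 0.3218, 0.0908]
eef_rot: [0.723, 0.691, 0.001, 0.0]
contact_force: [-2.5, -0.6, 5.4]
finger_gap: 0.617
```

```bash
python3 -m pendant '[[0,0,0.005,0,0,0],[0,0,0.005,0,0,0],[0,0,0.005,0,0,0],[0,0,0.005,0,0,0]]' -1;  python3 -m pendant '[[0,0,0.2,0,0,0],[0,0,0.4,0,0,0],[0,0,0.6,0,0,0],[0,-0.2,0.6,0,0,0],[0.1,-0.5,0.6,0,0,0]]'; python3 -m pendant '[[0.25,-1,0,0,0,0],[0.25,-1,0,0,0,0],[0.25,-1,0,0,0,0],[0.25,-1,0,0,0,0],[0.25,-1,0,0,0,0]]'; python3 -m pendant '[[0.25,-0.51,-0.15,0,0,0],[0.25,-0.51,-0.15,0,0,0],[0.25,-0.51,-0.15,0,0,0],[0.25,-0.51,-0.15,0,0,0],[0.25,-0.51,-0.15,0,0,0]]'; python3 - <<'E'
from h import *
s=ctrl.state(); print(s['tool_pos'],s['eef_rot'],s['q']); c=calibration('wrist')
save('wrist','w8.png'); np.save('pics/w8cal.npy',c,allow_pickle=True)
E
```

```text
time: 14.0
tool_pos: [0.4473, 0.3214, 0.0907]
eef_rot: [0.723, 0.691, 0.0, 0.0]
contact_force: [-0.7, 0.5, 0.5]
finger_gap: 1.0
time: 14.5
tool_pos: [0.4629, 0.2347, 0.2127]
eef_rot: [0.721, 0.693, 0.002, 0.001]
contact_force: [0.8, -0.4, 0.5]
finger_gap: 1.0
time: 15.0
tool_pos: [0.5142, 0.0287, 0.2108]
eef_rot: [0.725, 0.688, -0.0, 0.001]
contact_force: [-0.6, 0.6, 0.2]
finger_gap: 1.0
time: 15.5
tool_pos: [0.5624, -0.0672, 0.1801]
eef_rot: [0.723, 0.691, 0.0, -0.001]
contact_force: [0.4, -1.3, -0.4]
finger_gap: 1.004
[ 0.56240511 -0.06719876  0.18012153] [ 7.23062380e-01  6.90782175e-01  1.86101778e-05 -8.84100900e-04] [-2.72201743e-01  2.53737702e-01  1.63151149e+00  9.82794047e-04
  1.25784480e+00 -2.26849930e-01]
```

View pics/w8.png

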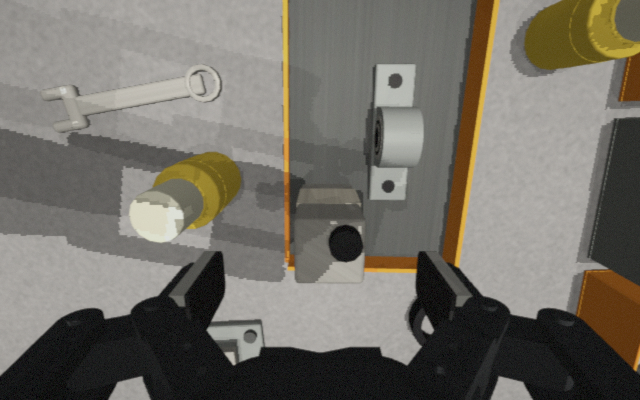

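```bash
python3 -m pendant '[[0,0,0,0,0,0],[0,0,0,0,0,0]]';  python3 - <<'E'
from h import *
s=ctrl.state(); print(s['tool_pos'],s['eef_rot']); c=calibration('wrist')
im=save('wrist','w9.png'); np.save('pics/w9cal.npy',c,allow_pickle=True)
cv2.imwrite('pics/w9z.png',cv2.resize(im[170:300,270:390,::-1],None,fx=4.5,fy=4.5,interpolation=cv2.INTER_CUBIC))
E
```

```text
time: 15.75
tool_pos: [0.5627, -0.0668, 0.181]
eef_rot: [0.722, 0.691, 0.0, 0.0]
contact_force: [-0.5, 0.4, -0.7]
finger_gap: 0.996
[ 0.5627134  -0.06681912  0.18096089] [7.22387071e-01 6.91488832e-01 2.58898177e-04 2.20495576e-04]
```

View pics/w9z.png

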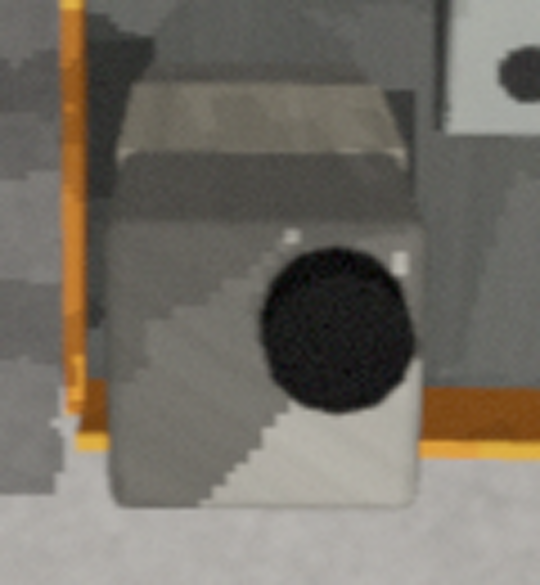

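```bash
python3 - <<'E'
from h import *
c=np.load('pics/w9cal.npy',allow_pickle=True).item()
f=lambda a,b: onz(c,270+(a+.5)/4.5-.5,170+(b+.5)/4.5-.5,.108)[:2]
P=np.array([f(108,218),f(423,218),f(418,507),f(113,507)]); print(P,P.mean(0))
E
```

```text
[[ 0.54581917 -0.06672361]
 [ 0.59145671 -0.06868133]
 [ 0.59044524 -0.11580639]
 [ 0.54352513 -0.11378206]] [ 0.56781156 -0.09124835]
```

```bash
python3 -m pendant '[[0.025,-0.12,-0.1,0,0,0],[0.025,-0.12,-0.25,0,0,0],[0.025,-0.12,-0.4,0,0,0],[0.025,-0.12,-0.48,0,0,0],[0.025,-0.12,-0.48,0,0,0]]'; python3 -m pendant '[[0,0,0,0,0,0],[0,0,0,0,0,0],[0,0,0,0,0,0],[0,0,0,0,0,0],[0,0,0,0,0,0]]' 1 50;python3 -m pendant '[[0,0,0,0,0,0]]'; python3 -m pendant '[[0,0,0.1,0,0,0],[0,0,0.3,0,0,0],[0,0,0.4,0,0,0],[0,0.1,0.4,0,0,0],[0,0.2,0.4,0,0,0]]'
```

```text
time: 16.3
tool_pos: [0.5653, -0.0909, 0.0815]
eef_rot: [0.723, 0.691, -0.002, -0.003]
contact_force: [-0.2, 0.2, 0.3]
finger_gap: 1.002
time: 16.8
tool_pos: [0.5687, -0.0924, 0.0863]
eef_rot: [0.723, 0.691, 0.001, 0.001]
contact_force: [-2.0, 1.1, 6.0]
finger_gap: 0.56
time: 16.9
tool_pos: [0.5688, -0.0925, 0.0864]
eef_rot: [0.723, 0.691, 0.001, 0.001]
contact_force: [-1.8, 1.1, 6.1]
finger_gap: 0.553
time: 17.4
tool_pos: [0.5681, -0.0523, 0.1652]
eef_rot: [0.724, 0.69, 0.001, 0.001]
contact_force: [-0.1, 0.4, -4.3]
finger_gap: 0.557
```

```bash
python3 -m pendant '[[-0.7,0.8,0,0,0,0],[-0.7,0.8,0,0,0,0],[-0.7,0.8,0,0,0,0],[-0.7,0.8,0,0,0,0],[-0.7,0.8,0,0,0,0]]'; python3 -m pendant '[[-0.38,0.9,0,0,0,0],[-0.38,0.9,0,0,0,0],[-0.38,0.9,0,0,0,0],[-0.38,0.9,0,0,0,0],[-0.38,0.9,0,0,0,0]]';python3 -m pendant '[[0,0.15,0,0,0,0],[0,0.15,0,0,0,0],[0,0.15,0,0,0,0]]'; python3 - <<'E'
from h import *
s=ctrl.state(); print(s['tool_pos'],s['eef_rot'],s['q']); save('wrist','w10.png')
E
```

```text
time: 17.9
tool_pos: [0.4225, 0.1107, 0.1627]
eef_rot: [0.722, 0.692, -0.002, -0.003]
contact_force: [0.7, -0.1, -4.2]
finger_gap: 0.556
time: 18.4
tool_pos: [0.3492, 0.292, 0.1643]
eef_rot: [0.721, 0.693, 0.001, -0.001]
contact_force: [0.8, -1.1, -4.5]
finger_gap: 0.556
time: 18.7
tool_pos: [0.3519, 0.3174, 0.164]
eef_rot: [0.723, 0.691, -0.001, 0.0]
contact_force: [-0.2, 0.1, -5.1]
finger_gap: 0.56
[0.35189532 0.31736867 0.16401771] [ 7.22773379e-01  6.91084866e-01 -5.34248123e-04  2.53545132e-04] [ 5.51392274e-01  8.25203452e-02  1.86929012e+00 -7.75532247e-04
  1.19072046e+00  5.96498412e-01]
```

View pics/w10.png

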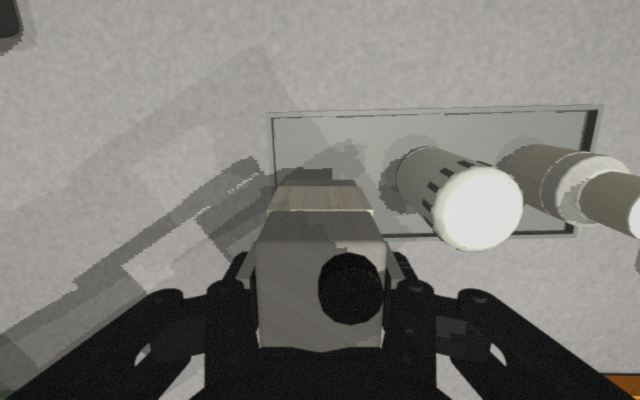

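```bash
python3 -m pendant '[[0.01,0.02,-0.15,0,0,0],[0.01,0.02,-0.28,0,0,0],[0.01,0.02,-0.35,0,0,0],[0.01,0.02,-0.37,0,0,0],[0.01,0.02,-0.375,0,0,0]]'; python3 -m pendant '[[0,0,-0.005,0,0,0],[0,0,-0.01,0,0,0]]';  python3 -m pendant '[[0,0,-0.005,0,0,0],[0,0,-0.005,0,0,0]]'
```

```text
time: 19.25
tool_pos: [0.3539, 0.3208, 0.089]
eef_rot: [0.724, 0.69, -0.001, -0.0]
contact_force: [0.4, 0.2, -4.6]
finger_gap: 0.552
time: 19.45
tool_pos: [0.355, 0.3222, 0.0886]
eef_rot: [0.723, 0.691, 0.001, 0.0]
contact_force: [0.1, 0.1, -4.8]
finger_gap: 0.557
time: 19.65
tool_pos: [0.3541, 0.322, 0.0868]
eef_rot: [0.723, 0.691, 0.0, 0.0]
contact_force: [-1.1, 0.2, -5.3]
finger_gap: 0.553
```

```bash
python3 -m pendant '[[0,0,-0.005,0,0,0],[0,0,-0.005,0,0,0]]';  python3 -m pendant '[[0,0,0,0,0,0],[0,0,0.005,0,0,0],[0,0,0.005,0,0,0],[0,0,0.005,0,0,0]]' -1;  python3 -m pendant '[[0,0,0.2,0,0,0],[0,0,0.4,0,0,0],[0,0,0.6,0,0,0],[0,-0.2,0.6,0,0,0],[0.1,-0.5,0.6,0,0,0]]'; python3 - <<'E'
from h import *
s=ctrl.state(); print(s['tool_pos'],s['eef_rot'],s['q']); save('wrist','w11.png')
E
```

```text
time: 19.85
tool_pos: [0.3541, 0.3222, 0.0865]
eef_rot: [0.723, 0.691, 0.0, 0.0]
contact_force: [-2.7, -1.4, 4.1]
finger_gap: 0.555
time: 20.25
tool_pos: [0.3541, 0.3219, 0.0866]
eef_rot: [0.723, 0.691, 0.0, 0.0]
contact_force: [-0.3, 0.2, 0.1]
finger_gap: 1.001
time: 20.75
tool_pos: [0.3698, 0.235, 0.2083]
eef_rot: [0.721, 0.693, 0.002, 0.001]
contact_force: [0.8, -1.1, -1.5]
finger_gap: 0.997
[0.36984563 0.23503065 0.2083397 ] [7.21350344e-01 6.92566988e-01 2.06330163e-03 6.24826094e-04] [ 3.67791094e-01 -5.54485712e-02  1.90880349e+00  4.63109783e-04
  1.28394904e+00  4.08369737e-01]
```

View pics/w11.png

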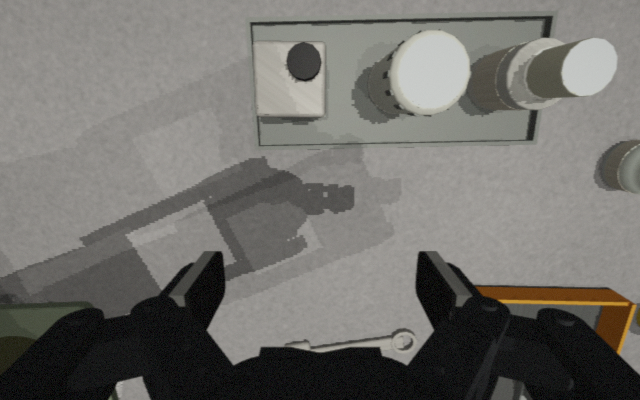

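All three things stand upright in the tray: tin (290,78), filter (428,72), spray (560,70). The bearing is next.

```bash
python3 -m pendant '[[0.8,-0.8,0,0,0,0],[0.8,-0.8,0,0,0,0],[0.8,-0.8,0,0,0,0],[0.8,-0.8,0,0,0,0],[0.8,-0.8,0,0,0,0]]'; python3 -m pendant '[[0.45,-0.45,-0.1,0,0,0],[0.45,-0.45,-0.1,0,0,0],[0.45,-0.45,-0.1,0,0,0],[0.45,-0.45,-0.1,0,0,0],[0.45,-0.45,-0.1,0,0,0]]'; python3 -m pendant '[[0,0,0,0,0,0],[0,0,0,0,0,0]]'; python3 - <<'E'
from h import *
s=ctrl.state(); print(s['tool_pos'],s['eef_rot'],s['q']); c=calibration('wrist')
im=save('wrist','w12.png'); np.save('pics/w12cal.npy',c,allow_pickle=True)
E
```

```text
time: 21.3
tool_pos: [0.5322, 0.0713, 0.2064]
eef_rot: [0.724, 0.69, 0.0, 0.001]
contact_force: [0.2, 1.5, -0.9]
finger_gap: 1.001
time: 21.8
tool_pos: [0.6194, -0.0159, 0.1854]
eef_rot: [0.724, 0.69, -0.0, -0.001]
contact_force: [-0.8, 1.1, 0.1]
finger_gap: 1.003
time: 22.0
tool_pos: [0.619, -0.0145, 0.1867]
eef_rot: [0.723, 0.691, 0.0, -0.0]
contact_force: [-0.1, 0.4, 0.5]
finger_gap: 0.999
[ 0.61899936 -0.01445103  0.18665411] [ 7.22561809e-01  6.91306314e-01  3.33346909e-05 -1.07053097e-04] [-1.63103027e-01  3.51986954e-01  1.48924713e+00  1.88771349e-04
  1.30048970e+00 -1.18947901e-01]
```

View pics/w12.png

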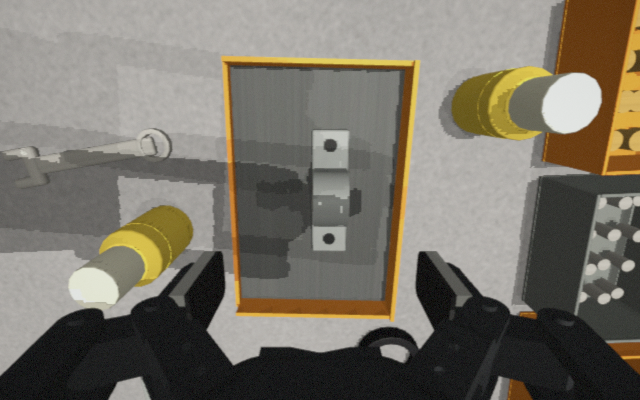

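```bash
python3 - <<'E'
from h import *
im=cv2.imread('pics/w12.png')
cv2.imwrite('pics/w12z.png',cv2.resize(im[120:260,290:370],None,fx=4.2,fy=4.2,interpolation=cv2.INTER_CUBIC))
E
```

```text
(no output)
```

View pics/w12z.png

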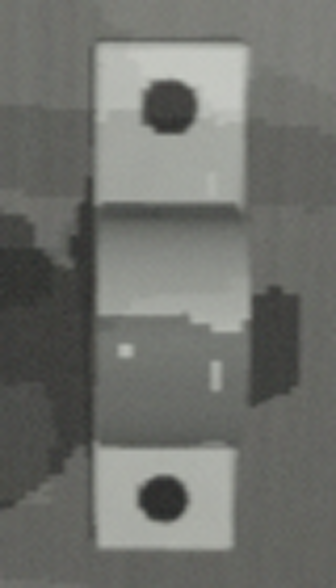

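```bash
python3 - <<'E'
from h import *
c=np.load('pics/w12cal.npy',allow_pickle=True).item()
f=lambda a,b,z=.015: onz(c,290+(a+.5)/4.2-.5,120+(b+.5)/4.2-.5,z)[:2]
P=np.array([f(96,42),f(247,42),f(234,548),f(96,548)]);ax=P[0]+P[1]-P[2]-P[3]; print('bearing',P.mean(0),np.degrees(np.arctan2(-ax[0],ax[1])),np.linalg.norm(ax)/2,np.linalg.norm(P[0]+P[3]-P[1]-P[2])/2)
h=np.array([f(169,106),f(162,499)]); print(h.mean(0),np.degrees(np.arctan2(-(h[0]-h[1])[0],(h[0]-h[1])[1])))
q=ctrl.state()['eef_rot']; print(np.degrees(2*np.arctan2(q[1],q[0]))-90)
E
```

```text
bearing [ 0.62809668 -0.02512283] -2.7000904976755105 0.11876324193609814 0.032770521926960276
[ 0.62746016 -0.02560691] -3.006202982562506
-2.5331681872386724
```

```bash
python3 -m pendant '[[0.045,-0.055,-0.2,0,0,-0.0015],[0.045,-0.055,-0.4,0,0,-0.0015],[0.045,-0.055,-0.6,0,0,-0.0015],[0.045,-0.055,-0.7,0,0,-0.0015],[0.045,-0.055,-0.73,0,0,-0.0015]]'; python3 -m pendant '[[0,0,0,0,0,0],[0,0,0,0,0,0]]'; python3 - <<'E'
from h import *
save('wrist','w13.png'); save('scene','s13.png')
E
```

```text
time: 22.55
tool_pos: [0.6256, -0.0254, 0.0372]
eef_rot: [0.724, 0.689, -0.002, -0.003]
contact_force: [0.1, -0.3, 0.5]
finger_gap: 0.997
time: 22.75
tool_pos: [0.6301, -0.0265, 0.0424]
eef_rot: [0.724, 0.689, 0.001, 0.001]
contact_force: [-0.1, -0.5, 0.3]
finger_gap: 1.001
```

View pics/w13.png

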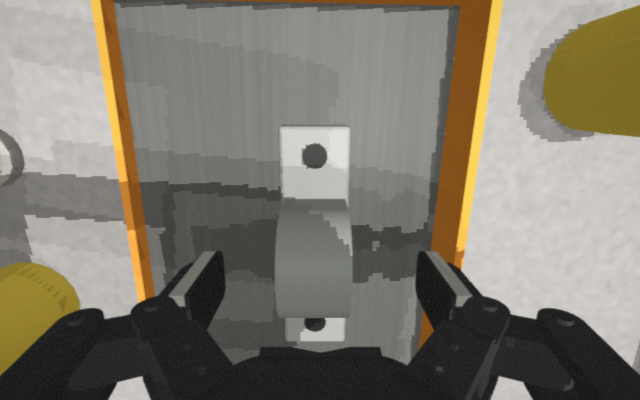

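```bash
python3 -m pendant '[[-0.01,0.004,-0.01,0,0,0],[-0.01,0.004,-0.01,0,0,0]]'; python3 -m pendant '[[0,0,0,0,0,0],[0,0,0,0,0,0],[0,0,0,0,0,0],[0,0,0,0,0,0],[0,0,0,0,0,0]]' 1 60; python3 -m pendant '[[0,0,0,0,0,0],[0,0,0,0,0,0]]'; python3 -m pendant '[[0,0,0.1,0,0,0],[0,0,0.3,0,0,0],[0,0,0.5,0,0,0],[0,0,0.6,0,0,0],[0,0,0.6,0,0,0]]'; python3 - <<'E'
from h import *
save('wrist','w14.png')
E
```

```text
time: 23.05
tool_pos: [0.6268, -0.0258, 0.0391]
eef_rot: [0.725, 0.689, 0.0, 0.0]
contact_force: [-0.0, -0.1, 1.0]
finger_gap: 1.002
time: 23.55
tool_pos: [0.6271, -0.0259, 0.0386]
eef_rot: [0.725, 0.689, 0.0, 0.0]
contact_force: [1.4, -0.3, 1.1]
finger_gap: 0.341
time: 23.75
tool_pos: [0.6272, -0.0259, 0.0386]
eef_rot: [0.725, 0.689, 0.0, 0.0]
contact_force: [1.7, -0.2, 0.8]
finger_gap: 0.341
time: 24.25
tool_pos: [0.6284, -0.0262, 0.1614]
eef_rot: [0.725, 0.689, 0.002, 0.002]
contact_force: [1.9, 0.4, -4.8]
finger_gap: 0.339
```

View pics/w14.png

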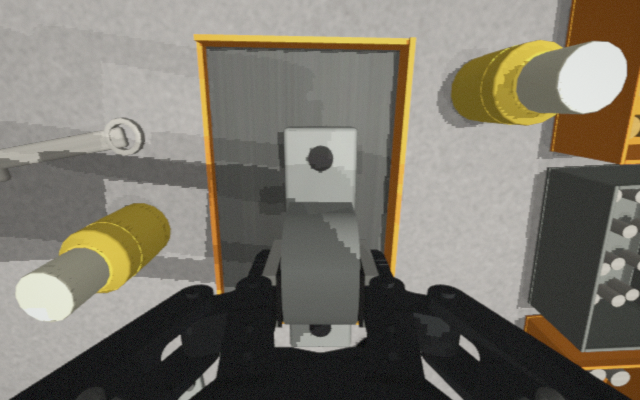

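```bash
python3 - <<'E'
from h import *
from scipy.spatial.transform import Rotation as Rn
s=ctrl.state();c=calibration('wrist'); q=s['eef_rot']; print(s['tool_pos'],np.degrees(2*np.arctan2(q[1],q[0]))-90)
z=s['tool_pos'][2]-.0386+.015
a,b=onz(c,285,128,z),onz(c,357,128,z); h=onz(c,320,158,z); h2=onz(c,320,329,z); print(a,b,h,h2); print('mid',(a+b)/2-s['tool_pos'],(h+h2)/2-s['tool_pos'])
E
python3 -m pendant '[[-0.6,-0.9,0,0,0,0.0197],[-0.6,-0.9,0,0,0,0.0197],[-0.6,-0.9,0,0,0,0.0197],[-0.6,-0.9,0,0,0,0.0197],[-0.6,-0.9,0,0,0,0.0197]]'; python3 -m pendant '[[-0.3,-0.2,0,0,0,0],[-0.3,-0.3,0,0,0,0],[-0.3,-0.3,0,0,0,0]]';python3 -m pendant '[[0,0,0,0,0,0],[0,0,0,0,0,0]]'
```

```text
[ 0.62661701 -0.02588532  0.15862032] -2.881195385039433
[0.61399868 0.03491759 0.13502032] [0.6466142  0.03331299 0.13502032] [0.62918165 0.02049001 0.13502032] [ 0.62458917 -0.07307836  0.13502032]
mid [ 0.00368942  0.06000061 -0.0236    ] [ 0.0002684  -0.00040886 -0.0236    ]
time: 24.8
tool_pos: [0.5014, -0.2079, 0.1543]
eef_rot: [0.704, 0.71, -0.002, -0.004]
contact_force: [-0.5, 0.8, -4.8]
finger_gap: 0.345
time: 25.1
tool_pos: [0.4421, -0.2677, 0.1548]
eef_rot: [0.705, 0.709, -0.002, -0.003]
contact_force: [0.8, 0.5, -5.1]
finger_gap: 0.343
time: 25.3
tool_pos: [0.4458, -0.2644, 0.1563]
eef_rot: [0.703, 0.711, 0.0, -0.002]
contact_force: [-0.0, -0.3, -5.7]
finger_gap: 0.346
```

```bash
python3 -m pendant '[[0,-0.165,0,0,0,0],[0,-0.165,0,0,0,0],[0,-0.165,0,0,0,0]]'; python3 -m pendant '[[0,0,-0.1,0,0,0],[0,0,-0.2,0,0,0],[0,0,-0.2,0,0,0],[0,0,-0.2,0,0,0]]'; python3 - <<'E'
from h import *
s=ctrl.state();q=s['eef_rot']; print(s['tool_pos'],np.degrees(2*np.arctan2(q[1],q[0]))-90,s['q']); c=calibration('wrist')
save('wrist','w15.png'); np.save('pics/w15cal.npy',c,allow_pickle=True)
E
```

```text
time: 25.6
tool_pos: [0.447, -0.298, 0.1577]
eef_rot: [0.703, 0.711, 0.0, -0.001]
contact_force: [-0.4, 0.4, -4.4]
finger_gap: 0.34
time: 26.0
tool_pos: [0.4465, -0.2974, 0.1178]
eef_rot: [0.703, 0.712, 0.0, -0.001]
contact_force: [-0.5, -0.3, -5.5]
finger_gap: 0.336
[ 0.4465017  -0.29741908  0.11779633] 0.7431124420665896 [-7.49090004e-01  2.73180719e-01  1.75249358e+00  1.96398877e-04
  1.11826112e+00 -7.62145845e-01]
```

View pics/w15.png

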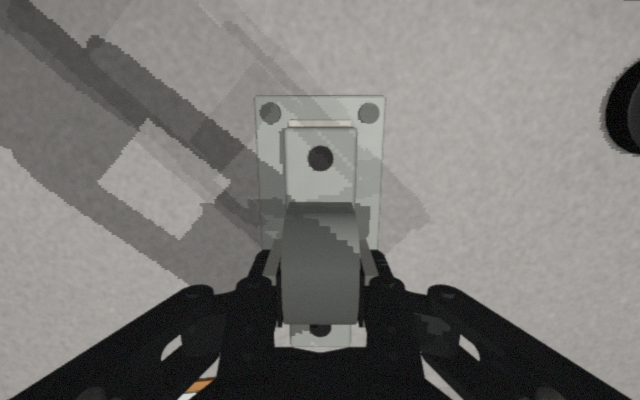

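```bash
python3 - <<'E'
from h import *
c=np.load('pics/w15cal.npy',allow_pickle=True).item()
im=cv2.imread('pics/w15.png')
cv2.imwrite('pics/w15z.png',cv2.resize(im[85:215,245:395],None,fx=4.5,fy=4.5,interpolation=cv2.INTER_CUBIC))
print(onz(c,270,112,.015)[:2],onz(c,368.5,112.5,.015)[:2]); print(onz(c,288.5,121.5,.03)[:2],onz(c,352.5,121.5,.03)[:2]); print(onz(c,320,158,.0945))
E
```

```text
[ 0.41144719 -0.2320428 ] [ 0.4789253  -0.23141835]
[ 0.42547252 -0.23752205] [ 0.46675308 -0.23693623]
[ 0.44605336 -0.25090809  0.0945    ]
```

View pics/w15z.png

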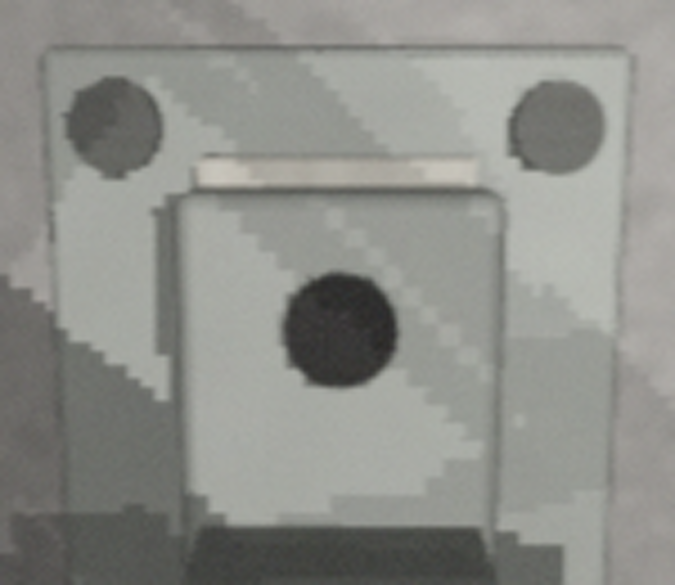

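```bash
python3 -m pendant '[[0,0,-0.1,0,0,0],[0,0,-0.18,0,0,0],[0,0,-0.22,0,0,0],[0,0,-0.25,0,0,0],[0,0,-0.25,0,0,0]]'; python3 -m pendant '[[0,-0.0025,-0.005,0,0,0],[0,-0.0025,-0.01,0,0,0]]'; python3 -m pendant '[[0,0,-0.005,0,0,0],[0,0,-0.005,0,0,0]]'
```

```text
time: 26.55
tool_pos: [0.4467, -0.2988, 0.0684]
eef_rot: [0.703, 0.711, -0.0, -0.0]
contact_force: [-0.5, -0.3, -5.3]
finger_gap: 0.345
time: 26.75
tool_pos: [0.4474, -0.3001, 0.0674]
eef_rot: [0.703, 0.711, 0.0, 0.001]
contact_force: [-0.3, 0.5, -4.7]
finger_gap: 0.343
time: 26.95
tool_pos: [0.4467, -0.2994, 0.0656]
eef_rot: [0.703, 0.711, -0.0, 0.0]
contact_force: [0.9, 0.0, -4.9]
finger_gap: 0.343
```

```bash
python3 -m pendant '[[-0.003,0.006,0,0,0,0],[-0.003,0.006,-0.004,0,0,0],[-0.003,0.006,-0.004,0,0,0]]'; python3 -m pendant '[[0,0,-0.003,0,0,0],[0,0,-0.003,0,0,0]]'; python3 -m pendant '[[0,0,-0.003,0,0,0],[0,0,-0.003,0,0,0]]'
```

```text
time: 27.25
tool_pos: [0.4461, -0.2981, 0.0646]
eef_rot: [0.703, 0.711, 0.0, 0.0]
contact_force: [0.0, -0.3, -5.1]
finger_gap: 0.345
time: 27.45
tool_pos: [0.4461, -0.2981, 0.0645]
eef_rot: [0.703, 0.711, -0.0, -0.0]
contact_force: [-1.1, 1.3, 0.9]
finger_gap: 0.344
time: 27.65
tool_pos: [0.4461, -0.2981, 0.0645]
eef_rot: [0.703, 0.711, -0.0, -0.0]
contact_force: [-2.8, 4.3, 5.6]
finger_gap: 0.339
```

Seated. I'll release it, back off and look.

```bash
python3 -m pendant '[[0,0,0.003,0,0,0],[0,0,0.003,0,0,0],[0,0,0.003,0,0,0],[0,0,0.003,0,0,0],[0,0,0.003,0,0,0]]' -1; python3 -m pendant '[[0,0,0.2,0,0,0],[0,0,0.4,0,0,0],[0,0,0.6,0,0,0],[0,0,0.8,0,0,0],[0,-0.2,0.8,0,0,0]]'; python3 -m pendant '[[0,0,0,0,0,0],[0,0,0,0,0,0]]'; python3 - <<'E'
from h import *
s=ctrl.state(); print(s['tool_pos']); c=calibration('wrist')
im=save('wrist','w16.png'); np.save('pics/w16cal.npy',c,allow_pickle=True)
cv2.imwrite('pics/w16z.png',cv2.resize(im[60:230,250:390,::-1],None,fx=3.5,fy=3.5,interpolation=cv2.INTER_CUBIC))
E
```

```text
time: 28.15
tool_pos: [0.4462, -0.2983, 0.064]
eef_rot: [0.703, 0.711, 0.0, 0.0]
contact_force: [0.5, 1.0, 0.1]
finger_gap: 0.998
time: 28.65
tool_pos: [0.4496, -0.338, 0.2316]
eef_rot: [0.701, 0.713, 0.001, 0.006]
contact_force: [1.6, -1.1, 1.4]
finger_gap: 1.001
time: 28.85
tool_pos: [0.4457, -0.3385, 0.2237]
eef_rot: [0.703, 0.711, 0.0, -0.0]
contact_force: [0.1, -0.2, 0.2]
finger_gap: 0.999
[ 0.44574054 -0.33849056  0.22372341]
```

View pics/w16z.png

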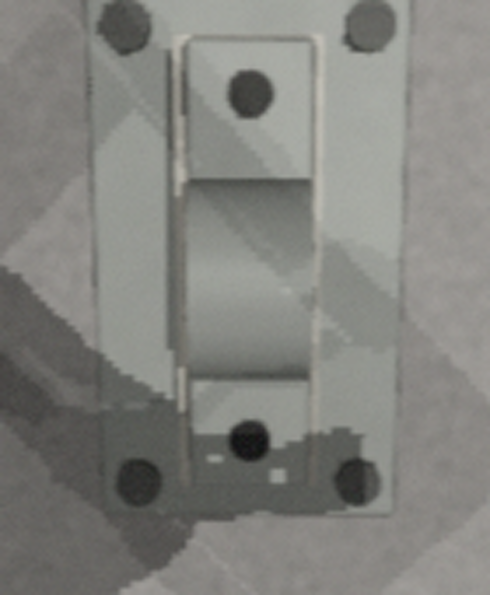

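```bash
python3 - <<'E'
from h import *
c=np.load('pics/w16cal.npy',allow_pickle=True).item()
f=lambda a,b,z: onz(c,250+(a+.5)/3.5-.5,60+(b+.5)/3.5-.5,z)[:2]
b=np.array([f(*p,.015) for p in [(127,25),(371,24),(357,482),(139,482)]]); print(b,b.mean(0)); d=b[0]+b[1]-b[2]-b[3]; print(np.degrees(np.arctan2(-d[0],d[1])))
h=np.array([f(251,94,.041),f(249,440,.041)]); print(h,h.mean(0)); d=h[0]-h[1]; print(np.degrees(np.arctan2(-d[0],d[1])))
E
```

```text
[[ 0.41190751 -0.23277476]
 [ 0.4792197  -0.23175033]
 [ 0.48040898 -0.36304981]
 [ 0.41328638 -0.36381268]] [ 0.44620564 -0.2978469 ]
0.5608786083845579
[[ 0.44625376 -0.25182479]
 [ 0.44685039 -0.34381122]] [ 0.44655208 -0.29781801]
0.3716213339503127
```

```bash
python3 -m pendant '[[-0.1,1,0,0,0,-0.0182],[-0.1,1,0,0,0,-0.0182],[-0.1,1,0,0,0,-0.0182],[-0.1,1,0,0,0,-0.0182],[-0.1,1,0,0,0,-0.0182]]'; python3 -m pendant '[[-0.1,1,0,0,0,0],[-0.1,1,0,0,0,0],[-0.1,1,0,0,0,0],[-0.1,1,0,0,0,0],[-0.1,1,0,0,0,0]]'; python3 -m pendant '[[-0.1,1,0,0,0,0],[-0.1,1,0,0,0,0],[-0.1,1,0,0,0,0],[-0.1,1,0,0,0,0],[-0.1,1,0,0,0,0]]'; python3 -m pendant '[[0,0,0,0,0,0],[0,0,0,0,0,0]]'
```

```text
time: 29.4
tool_pos: [0.4237, -0.1318, 0.2222]
eef_rot: [0.721, 0.693, 0.0, -0.003]
contact_force: [0.4, -0.7, 0.4]
finger_gap: 1.002
time: 29.9
tool_pos: [0.4041, 0.0671, 0.2231]
eef_rot: [0.72, 0.694, 0.0, -0.002]
contact_force: [0.4, -0.2, 0.2]
finger_gap: 0.998
time: 30.4
tool_pos: [0.385, 0.2659, 0.2235]
eef_rot: [0.721, 0.693, 0.0, -0.001]
contact_force: [0.0, -0.2, -0.2]
finger_gap: 1.0
time: 30.6
tool_pos: [0.3862, 0.2605, 0.2233]
eef_rot: [0.723, 0.69, -0.001, 0.0]
contact_force: [0.5, 0.1, 0.2]
finger_gap: 1.001
```

```bash
python3 -m pendant '[[-0.16,0.31,-0.2,0,0,0],[-0.16,0.31,-0.2,0,0,0],[-0.16,0.31,-0.2,0,0,0],[-0.16,0.31,-0.2,0,0,0]]'; python3 -m pendant '[[0,0,0,0,0,0]]'; python3 - <<'E'
from h import *
s=ctrl.state(); print(s['tool_pos'],s['eef_rot']); save('wrist','w17.png')
E
```

```text
time: 31.0
tool_pos: [0.3546, 0.3223, 0.1836]
eef_rot: [0.724, 0.69, -0.001, 0.0]
contact_force: [1.2, 1.0, -0.1]
finger_gap: 1.005
time: 31.1
tool_pos: [0.3554, 0.3226, 0.1847]
eef_rot: [0.724, 0.69, 0.001, 0.0]
contact_force: [0.3, 0.3, 1.2]
finger_gap: 0.999
[0.35544401 0.32264684 0.18472802] [7.23859939e-01 6.89946547e-01 5.81707095e-04 4.61498378e-04]
```

View pics/w17.png

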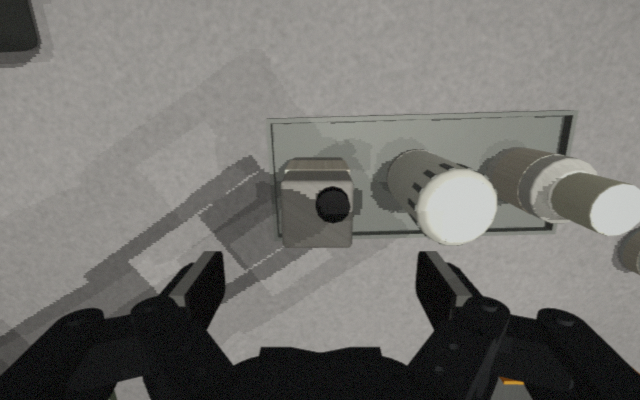

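```bash
python3 -m pendant '[[-0.004,-0.003,-0.1,0,0,0],[-0.004,-0.003,-0.25,0,0,0],[-0.004,-0.003,-0.4,0,0,0],[-0.004,-0.003,-0.48,0,0,0],[-0.004,-0.003,-0.48,0,0,0]]' -0.65; python3 -m pendant '[[0,0,0,0,0,0],[0,0,-0.005,0,0,0]]'
```

```text
time: 31.65
tool_pos: [0.3523, 0.3213, 0.0862]
eef_rot: [0.724, 0.69, -0.002, -0.0]
contact_force: [0.1, -0.4, -0.3]
finger_gap: 0.825
time: 31.85
tool_pos: [0.355, 0.3238, 0.0888]
eef_rot: [0.723, 0.691, 0.002, 0.0]
contact_force: [-0.2, 1.0, 0.8]
finger_gap: 0.825
```

```bash
python3 -m pendant '[[-0.003,-0.006,-0.005,0,0,0],[-0.003,-0.006,-0.005,0,0,0],[-0.003,-0.006,-0.005,0,0,0]]'; python3 -m pendant '[[0,0,0,0,0,0],[0,0,0,0,0,0],[0,0,0,0,0,0],[0,0,0,0,0,0],[0,0,0,0,0,0]]' 1 50; python3 -m pendant '[[0,0,0,0,0,0]]'
```

```text
time: 32.15
tool_pos: [0.3529, 0.3222, 0.0865]
eef_rot: [0.723, 0.691, 0.0, 0.0]
contact_force: [0.3, -0.3, -0.6]
finger_gap: 0.828
time: 32.65
tool_pos: [0.353, 0.3222, 0.0863]
eef_rot: [0.723, 0.691, 0.0, 0.0]
contact_force: [0.1, 1.0, 3.5]
finger_gap: 0.556
time: 32.75
tool_pos: [0.353, 0.3222, 0.0863]
eef_rot: [0.723, 0.691, 0.0, 0.0]
contact_force: [0.5, 0.2, 3.9]
finger_gap: 0.557
```

```bash
python3 -m pendant '[[0,0,0.1,0,0,0],[0,0,0.3,0,0,0],[0,0,0.5,0,0,0],[0,-0.2,0.5,0,0,0],[0,-0.45,0.5,0,0,0]]'; python3 -m pendant '[[0.5,-0.8,0,0,0,0],[0.5,-0.8,0,0,0,0],[0.5,-0.8,0,0,0,0],[0.5,-0.8,0,0,0,0],[0.5,-0.8,0,0,0,0]]'; python3 -m pendant '[[0.58,-0.8,0,0,0,0],[0.58,-0.8,0,0,0,0],[0.58,-0.8,0,0,0,0],[0.58,-0.8,0,0,0,0],[0.58,-0.8,0,0,0,0]]';  python3 -m pendant '[[0,0,0,0,0,0],[0,0,0,0,0,0]]'
```

```text
time: 33.25
tool_pos: [0.3529, 0.2323, 0.1866]
eef_rot: [0.722, 0.692, 0.001, 0.0]
contact_force: [0.4, -2.0, -4.2]
finger_gap: 0.556
time: 33.75
tool_pos: [0.4542, 0.068, 0.185]
eef_rot: [0.725, 0.689, -0.001, 0.001]
contact_force: [-0.4, 0.3, -4.1]
finger_gap: 0.549
time: 34.25
tool_pos: [0.5709, -0.0925, 0.1843]
eef_rot: [0.725, 0.689, -0.001, 0.001]
contact_force: [-0.8, 1.0, -3.3]
finger_gap: 0.558
time: 34.45
tool_pos: [0.5669, -0.0864, 0.1842]
eef_rot: [0.723, 0.691, -0.001, -0.002]
contact_force: [-0.6, 1.1, -4.0]
finger_gap: 0.557
```

```bash
python3 -m pendant '[[0.009,-0.03,-0.1,0,0,0],[0.009,-0.03,-0.25,0,0,0],[0.009,-0.03,-0.4,0,0,0],[0.009,-0.03,-0.46,0,0,0],[0.009,-0.03,-0.47,0,0,0]]'; python3 -m pendant '[[0,0,0,0,0,0],[0,0,0,0,0,0],[0,0,0,0,0,0]]'
```

```text
time: 34.95
tool_pos: [0.5679, -0.092, 0.0897]
eef_rot: [0.723, 0.691, -0.001, -0.003]
contact_force: [-0.0, 0.4, -5.0]
finger_gap: 0.555
time: 35.25
tool_pos: [0.5719, -0.0943, 0.094]
eef_rot: [0.723, 0.691, 0.001, 0.002]
contact_force: [-0.2, 0.2, -4.1]
finger_gap: 0.552
```

```bash
python3 -m pendant '[[-0.015,0.009,-0.02,0,0,0],[-0.015,0.009,-0.02,0,0,0],[-0.015,0.009,-0.02,0,0,0]]'; python3 -m pendant '[[0,0,0,0,0,0],[0,0,0,0,0,0]]'
```

```text
time: 35.55
tool_pos: [0.5671, -0.092, 0.0879]
eef_rot: [0.723, 0.691, -0.0, -0.0]
contact_force: [-0.3, 0.2, -4.6]
finger_gap: 0.555
time: 35.75
tool_pos: [0.5675, -0.0922, 0.088]
eef_rot: [0.723, 0.691, 0.0, 0.0]
contact_force: [-0.7, 0.5, -4.8]
finger_gap: 0.556
```

```bash
python3 -m pendant '[[0.006,-0.001,-0.004,0,0,0],[0.006,-0.001,-0.008,0,0,0],[0.006,-0.001,-0.008,0,0,0]]'; python3 -m pendant '[[0,0,-0.003,0,0,0],[0,0,-0.003,0,0,0]]'
```

```text
time: 36.05
tool_pos: [0.5689, -0.0925, 0.0865]
eef_rot: [0.723, 0.691, 0.0, 0.0]
contact_force: [0.4, -0.5, -4.1]
finger_gap: 0.556
time: 36.25
tool_pos: [0.569, -0.0924, 0.0864]
eef_rot: [0.723, 0.691, 0.0, 0.0]
contact_force: [-1.9, 0.6, 0.3]
finger_gap: 0.554
```

Contact, and the tin is exactly on its original grasp pose. I'll release it and fetch the filter.

```bash
python3 -m pendant '[[0,0,-0.003,0,0,0],[0,0,0,0,0,0],[0,0,0,0,0,0],[0,0,0,0,0,0],[0,0,0,0,0,0]]' -1;  python3 -m pendant '[[0,0,0.2,0,0,0],[0,0,0.4,0,0,0],[0,0,0.6,0,0,0],[-0.1,0.2,0.6,0,0,0],[-0.1,0.4,0.6,0,0,0]]'; python3 - <<'E'
from h import *
save('wrist','w18.png')
E
python3 -m pendant '[[-0.25,1,0,0,0,0],[-0.25,1,0,0,0,0],[-0.25,1,0,0,0,0],[-0.25,1,0,0,0,0],[-0.25,1,0,0,0,0]]';python3 -m pendant '[[-0.25,0.67,-0.15,0,0,0],[-0.25,0.67,-0.15,0,0,0],[-0.25,0.67,-0.15,0,0,0],[-0.25,0.67,-0.15,0,0,0],[-0.25,0.67,-0.15,0,0,0]]'; python3 -m pendant '[[0,0,0,0,0,0],[0,0,0,0,0,0]]'
```

```text
time: 36.75
tool_pos: [0.5688, -0.0924, 0.0859]
eef_rot: [0.723, 0.691, 0.0, 0.0]
contact_force: [-0.1, -1.0, 0.1]
finger_gap: 0.999
time: 37.25
tool_pos: [0.5484, -0.0125, 0.2079]
eef_rot: [0.724, 0.69, 0.001, 0.001]
contact_force: [0.6, 0.5, -0.7]
finger_gap: 1.004
time: 37.8
tool_pos: [0.4967, 0.1923, 0.2057]
eef_rot: [0.721, 0.693, 0.0, -0.001]
contact_force: [1.3, -1.3, -0.5]
finger_gap: 1.0
time: 38.3
tool_pos: [0.4483, 0.3218, 0.1753]
eef_rot: [0.722, 0.692, -0.001, 0.0]
contact_force: [0.1, -1.0, -0.1]
finger_gap: 0.997
time: 38.5
tool_pos: [0.4497, 0.3204, 0.1762]
eef_rot: [0.724, 0.69, 0.0, 0.0]
contact_force: [-0.1, 0.1, 0.7]
finger_gap: 0.995
```

View pics/w18.png

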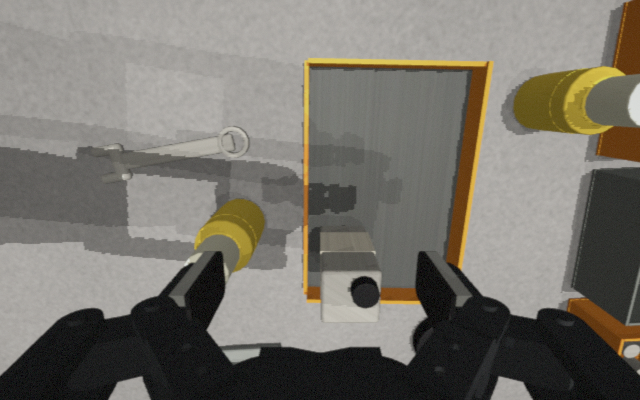

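```bash
python3 -m pendant '[[-0.008,0.006,-0.1,0,0,0],[-0.008,0.006,-0.25,0,0,0],[-0.008,0.006,-0.37,0,0,0],[-0.008,0.006,-0.42,0,0,0],[-0.008,0.006,-0.42,0,0,0]]' -0.7; python3 -m pendant '[[0,0,0,0,0,0],[0,0,0,0,0,0]]'
```

```text
time: 39.0
tool_pos: [0.4465, 0.3214, 0.0904]
eef_rot: [0.724, 0.69, -0.002, -0.0]
contact_force: [-0.0, 0.3, 0.1]
finger_gap: 0.853
time: 39.2
tool_pos: [0.4485, 0.3233, 0.0936]
eef_rot: [0.723, 0.691, 0.002, 0.0]
contact_force: [0.3, 0.1, 0.6]
finger_gap: 0.847
```

```bash
python3 -m pendant '[[-0.004,-0.007,-0.01,0,0,0],[-0.004,-0.007,-0.01,0,0,0],[-0.004,-0.007,-0.01,0,0,0]]'; python3 -m pendant '[[0,0,0,0,0,0],[0,0,0,0,0,0],[0,0,0,0,0,0],[0,0,0,0,0,0],[0,0,0,0,0,0]]' 1 50; python3 -m pendant '[[0,0,0,0,0,0]]'
```

```text
time: 39.5
tool_pos: [0.4463, 0.3216, 0.0902]
eef_rot: [0.723, 0.691, 0.0, 0.0]
contact_force: [0.5, 0.0, 0.2]
finger_gap: 0.851
time: 40.0
tool_pos: [0.4467, 0.3218, 0.0903]
eef_rot: [0.723, 0.691, 0.001, 0.0]
contact_force: [1.2, 0.3, 3.2]
finger_gap: 0.616
time: 40.1
tool_pos: [0.4468, 0.3217, 0.0903]
eef_rot: [0.723, 0.691, 0.001, 0.0]
contact_force: [-0.3, 1.3, 5.3]
finger_gap: 0.615
```

```bash
python3 -m pendant '[[0,0,0.1,0,0,0],[0,0,0.3,0,0,0],[0,0,0.45,0,0,0],[0,-0.2,0.45,0,0,0],[0,-0.4,0.45,0,0,0]]'; python3 -m pendant '[[0.35,-0.8,0,0,0,0],[0.35,-0.8,0,0,0,0],[0.35,-0.8,0,0,0,0],[0.35,-0.8,0,0,0,0],[0.35,-0.8,0,0,0,0]]'; python3 -m pendant '[[0.28,-0.53,0,0,0,0],[0.28,-0.53,0,0,0,0],[0.28,-0.53,0,0,0,0],[0.28,-0.53,0,0,0,0]]';  python3 -m pendant '[[0,0,0,0,0,0],[0,0,0,0,0,0]]'
```

```text
time: 40.6
tool_pos: [0.4455, 0.241, 0.1794]
eef_rot: [0.722, 0.692, -0.0, 0.0]
contact_force: [-0.6, -1.2, -3.9]
finger_gap: 0.616
time: 41.1
tool_pos: [0.5161, 0.0779, 0.1778]
eef_rot: [0.725, 0.689, -0.002, -0.001]
contact_force: [-0.1, 1.2, -5.1]
finger_gap: 0.618
time: 41.5
tool_pos: [0.5723, -0.0265, 0.1781]
eef_rot: [0.724, 0.69, -0.001, -0.001]
contact_force: [-0.1, 0.3, -4.3]
finger_gap: 0.621
time: 41.7
tool_pos: [0.5707, -0.0229, 0.1785]
eef_rot: [0.723, 0.691, -0.001, -0.002]
contact_force: [0.5, -0.2, -5.2]
finger_gap: 0.617
```

```bash
python3 -m pendant '[[0.005,-0.013,-0.1,0,0,0],[0.005,-0.013,-0.25,0,0,0],[0.005,-0.013,-0.37,0,0,0],[0.005,-0.013,-0.41,0,0,0],[0.005,-0.013,-0.41,0,0,0]]'; python3 -m pendant '[[0,0,0,0,0,0],[0,0,0,0,0,0]]'; python3 -m pendant '[[0,0,-0.01,0,0,0],[0,0,-0.01,0,0,0],[0,0,-0.01,0,0,0]]'
```

```text
time: 42.2
tool_pos: [0.5714, -0.0257, 0.0962]
eef_rot: [0.723, 0.691, -0.001, -0.002]
contact_force: [0.4, 0.4, -4.5]
finger_gap: 0.615
time: 42.4
tool_pos: [0.5747, -0.0271, 0.0998]
eef_rot: [0.723, 0.691, 0.001, 0.002]
contact_force: [0.4, -0.0, -4.9]
finger_gap: 0.619
time: 42.7
tool_pos: [0.5734, -0.0272, 0.0962]
eef_rot: [0.723, 0.691, 0.0, 0.0]
contact_force: [-0.1, 0.2, -4.9]
finger_gap: 0.614
```

```bash
python3 -m pendant '[[-0.003,0.006,-0.02,0,0,0],[-0.003,0.006,-0.02,0,0,0],[-0.003,0.006,-0.02,0,0,0]]'; python3 -m pendant '[[0,0,-0.005,0,0,0],[0,0,-0.005,0,0,0]]'
```

```text
time: 43.0
tool_pos: [0.5723, -0.0259, 0.0914]
eef_rot: [0.723, 0.691, -0.0, -0.0]
contact_force: [-0.2, 0.2, -4.2]
finger_gap: 0.618
time: 43.2
tool_pos: [0.5726, -0.0259, 0.0907]
eef_rot: [0.723, 0.691, -0.0, -0.0]
contact_force: [-0.2, 0.8, -4.0]
finger_gap: 0.616
```

```bash
python3 -m pendant '[[0,0,-0.003,0,0,0],[0,0,-0.003,0,0,0]]';python3 -m pendant '[[0,0,-0.003,0,0,0],[0,0,-0.003,0,0,0]]'
```

```text
time: 43.4
tool_pos: [0.5728, -0.026, 0.0904]
eef_rot: [0.723, 0.691, 0.0, 0.0]
contact_force: [-0.8, 0.2, -3.5]
finger_gap: 0.615
time: 43.6
tool_pos: [0.5728, -0.026, 0.0904]
eef_rot: [0.723, 0.691, 0.0, 0.0]
contact_force: [-2.2, 0.7, 1.7]
finger_gap: 0.619
```

```bash
python3 -m pendant '[[0,0,-0.003,0,0,0],[0,0,0,0,0,0],[0,0,0,0,0,0],[0,0,0,0,0,0],[0,0,0,0,0,0]]' -1;  python3 -m pendant '[[0,0,0.2,0,0,0],[0,0,0.4,0,0,0],[0,0,0.6,0,0,0],[0,0.2,0.6,0,0,0],[0,0.4,0.6,0,0,0]]'; python3 -m pendant '[[-0.08,1,0,0,0,0],[-0.08,1,0,0,0,0],[-0.08,1,0,0,0,0],[-0.08,1,0,0,0,0],[-0.08,1,0,0,0,0]]';python3 -m pendant '[[-0.08,0.34,-0.1,0,0,0],[-0.08,0.34,-0.1,0,0,0],[-0.08,0.34,-0.1,0,0,0],[-0.08,0.34,-0.1,0,0,0]]'; python3 -m pendant '[[0,0,0,0,0,0],[0,0,0,0,0,0]]'
```

```text
time: 44.1
tool_pos: [0.5728, -0.026, 0.0897]
eef_rot: [0.723, 0.691, 0.0, 0.0]
contact_force: [0.3, 0.9, -0.8]
finger_gap: 0.996
time: 44.6
tool_pos: [0.5743, 0.0539, 0.2123]
eef_rot: [0.724, 0.69, 0.002, 0.002]
contact_force: [0.3, 0.7, -1.3]
finger_gap: 1.005
time: 45.1
tool_pos: [0.5552, 0.2601, 0.2096]
eef_rot: [0.721, 0.693, 0.001, -0.001]
contact_force: [0.7, -0.6, -0.3]
finger_gap: 0.997
time: 45.5
tool_pos: [0.5406, 0.3216, 0.1893]
eef_rot: [0.723, 0.691, -0.001, 0.0]
contact_force: [0.4, -0.5, 1.5]
finger_gap: 0.998
time: 45.7
tool_pos: [0.5415, 0.3208, 0.1902]
eef_rot: [0.724, 0.69, 0.0, 0.0]
contact_force: [0.6, 0.6, 0.2]
finger_gap: 0.996
```

```bash
python3 -m pendant '[[0,0,-0.1,0,0,0],[0,0,-0.25,0,0,0],[0,0,-0.37,0,0,0],[0,0,-0.42,0,0,0],[0,0,-0.42,0,0,0]]'; python3 -m pendant '[[0,0,0,0,0,0],[0,0,0,0,0,0],[0,0,-0.005,0,0,0]]'
```

```text
time: 46.2
tool_pos: [0.5398, 0.3208, 0.104]
eef_rot: [0.723, 0.69, -0.002, -0.001]
contact_force: [0.3, -0.2, 0.5]
finger_gap: 1.0
time: 46.5
tool_pos: [0.5419, 0.3226, 0.1065]
eef_rot: [0.723, 0.691, 0.002, 0.001]
contact_force: [0.3, -1.0, 0.7]
finger_gap: 0.997
```

```bash
python3 -m pendant '[[0,0,0,0,0,0]]'
```

```text
time: 46.6
tool_pos: [0.5412, 0.3223, 0.1056]
eef_rot: [0.723, 0.691, 0.001, 0.0]
contact_force: [-0.3, -0.5, 0.9]
finger_gap: 1.0
```

```bash
python3 -m pendant '[[0,-0.002,0,0,0,0],[0,-0.002,0,0,0,0],[0,-0.002,0,0,0,0],[0,-0.002,0,0,0,0],[0,-0.002,0,0,0,0]]' 1 50; python3 -m pendant '[[0,0,0,0,0,0],[0,0,0,0,0,0]]';python3 -m pendant '[[0,0,0.1,0,0,0],[0,0,0.3,0,0,0],[0,0,0.45,0,0,0],[0,-0.2,0.45,0,0,0],[0,-0.4,0.45,0,0,0]]';python3 -m pendant '[[0.17,-0.99,0,0,0,0],[0.17,-0.99,0,0,0,0],[0.17,-0.99,0,0,0,0],[0.17,-0.99,0,0,0,0],[0.17,-0.99,0,0,0,0]]'; python3 -m pendant '[[0,0,0,0,0,0],[0,0,0,0,0,0]]'
```

```text
time: 47.1
tool_pos: [0.5409, 0.3218, 0.1048]
eef_rot: [0.723, 0.691, 0.0, 0.0]
contact_force: [0.3, -0.0, 0.8]
finger_gap: 0.393
time: 47.3
tool_pos: [0.5409, 0.3217, 0.1048]
eef_rot: [0.723, 0.691, 0.0, 0.0]
contact_force: [1.1, 0.2, 0.4]
finger_gap: 0.399
time: 47.8
tool_pos: [0.5405, 0.2417, 0.1952]
eef_rot: [0.722, 0.692, 0.0, 0.0]
contact_force: [-0.2, -1.0, -3.6]
finger_gap: 0.397
time: 48.3
tool_pos: [0.5748, 0.0372, 0.1935]
eef_rot: [0.726, 0.688, -0.002, 0.001]
contact_force: [-0.2, 0.7, -2.5]
finger_gap: 0.392
time: 48.5
tool_pos: [0.5737, 0.0444, 0.1936]
eef_rot: [0.723, 0.691, -0.001, -0.001]
contact_force: [0.4, 0.3, -3.2]
finger_gap: 0.394
```

```bash
python3 -m pendant '[[0.003,-0.018,-0.1,0,0,0],[0.003,-0.018,-0.25,0,0,0],[0.003,-0.018,-0.37,0,0,0],[0.003,-0.018,-0.41,0,0,0],[0.003,-0.018,-0.41,0,0,0]]'; python3 -m pendant '[[0,0,0,0,0,0],[0,0,0,0,0,0]]'; python3 -m pendant '[[0,0,-0.01,0,0,0],[0,0,-0.01,0,0,0],[0,0,-0.01,0,0,0]]'
```

```text
time: 49.0
tool_pos: [0.5736, 0.0416, 0.1108]
eef_rot: [0.722, 0.692, -0.001, -0.002]
contact_force: [0.7, -0.2, -3.2]
finger_gap: 0.393
time: 49.2
tool_pos: [0.5767, 0.0404, 0.1145]
eef_rot: [0.723, 0.691, 0.001, 0.001]
contact_force: [-0.5, 0.5, -2.3]
finger_gap: 0.391
time: 49.5
tool_pos: [0.5754, 0.04, 0.111]
eef_rot: [0.723, 0.691, 0.0, 0.0]
contact_force: [0.0, 0.4, -2.3]
finger_gap: 0.393
```

```bash
python3 -m pendant '[[0.004,0,-0.02,0,0,0],[0.004,0,-0.022,0,0,0],[0.004,0,-0.022,0,0,0]]'; python3 -m pendant '[[0,0,-0.005,0,0,0],[0,0,-0.005,0,0,0]]'; python3 -m pendant '[[0,0,-0.005,0,0,0],[0,0,-0.005,0,0,0]]'
```

```text
time: 49.8
tool_pos: [0.5757, 0.04, 0.1057]
eef_rot: [0.723, 0.691, -0.0, -0.0]
contact_force: [-0.0, -0.1, -3.1]
finger_gap: 0.393
time: 50.0
tool_pos: [0.576, 0.04, 0.105]
eef_rot: [0.723, 0.691, -0.0, -0.0]
contact_force: [0.0, 0.1, -3.0]
finger_gap: 0.397
time: 50.2
tool_pos: [0.5763, 0.04, 0.1048]
eef_rot: [0.723, 0.691, 0.0, 0.0]
contact_force: [-1.1, 1.0, 0.7]
finger_gap: 0.395
```

Contact on its spot. I'll release it, back away to the first viewing pose and compare.

```bash
python3 -m pendant '[[0,0,-0.003,0,0,0],[0,0,0,0,0,0],[0,0,0,0,0,0],[0,0,0,0,0,0],[0,0,0,0,0,0]]' -1;  python3 -m pendant '[[0,0,0.2,0,0,0],[0,0,0.4,0,0,0],[0,0,0.6,0,0,0],[0,0,0.8,0,0,0],[0,0,1,0,0,0]]'; python3 -m pendant '[[0.15,-0.66,0.53,0,0,0.014],[0.15,-0.66,0.53,0,0,0.014],[0.15,-0.66,0.53,0,0,0.014],[0.15,-0.66,0.53,0,0,0.014],[0.15,-0.66,0.53,0,0,0.014]]'; python3 -m pendant '[[0,0,0,0,0,0],[0,0,0,0,0,0],[0,0,0,0,0,0]]'; python3 - <<'E'
from h import *
s=ctrl.state(); print(s['tool_pos'],s['q']); c=calibration('wrist')
im=save('wrist','w20.png'); np.save('pics/w20cal.npy',c,allow_pickle=True)
save('scene','s20.png')
for n,p in (('cap',(.5757,.0395,.12)),('filter',(.5725,-.0254,.107)),('tin',(.5685,-.092,.108))): print(n,proj(c,p))
cv2.imwrite('pics/w20z.png',cv2.resize(im[15:195,260:390,::-1],None,fx=3.3,fy=3.3,interpolation=cv2.INTER_CUBIC))
im=snapshot('top'); cv2.imwrite('pics/topb2.png',cv2.resize(im[145:225,270:380,::-1],None,fx=7,fy=7,interpolation=cv2.INTER_CUBIC))
E
```

```text
time: 50.7
tool_pos: [0.5762, 0.04, 0.1043]
eef_rot: [0.723, 0.691, 0.0, 0.0]
contact_force: [-0.2, -0.2, 0.1]
finger_gap: 1.002
time: 51.2
tool_pos: [0.5758, 0.0401, 0.3059]
eef_rot: [0.723, 0.691, 0.0, 0.0]
contact_force: [1.1, -0.5, -0.6]
finger_gap: 1.004
time: 51.7
tool_pos: [0.6072, -0.0949, 0.4132]
eef_rot: [0.709, 0.705, 0.001, 0.003]
contact_force: [0.3, 0.5, 0.2]
finger_gap: 1.003
time: 52.0
tool_pos: [0.6055, -0.0906, 0.4086]
eef_rot: [0.707, 0.707, -0.001, -0.001]
contact_force: [0.2, 0.3, -0.1]
finger_gap: 1.004
[ 0.60545465 -0.09055064  0.40864661] [-2.89841615e-01  2.19165377e-01  1.20317934e+00  2.21664160e-04
  1.72214723e+00 -2.89806245e-01]
cap (np.float64(295.32663970193863), np.float64(53.021154678219716))
filter (np.float64(294.5967906098616), np.float64(109.75987781417066))
tin (np.float64(292.55487059557487), np.float64(161.6305998035888))
```

View pics/w20.png

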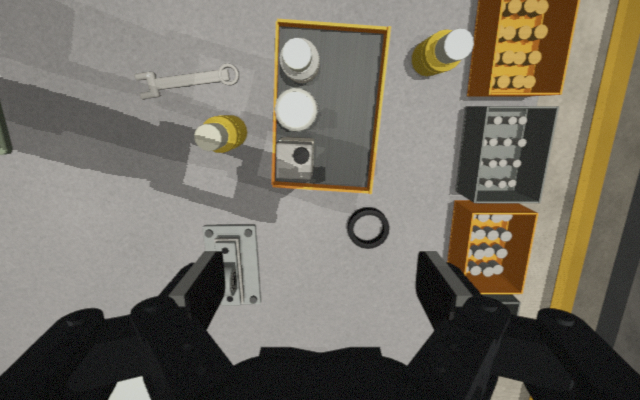

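View pics/w20z.png

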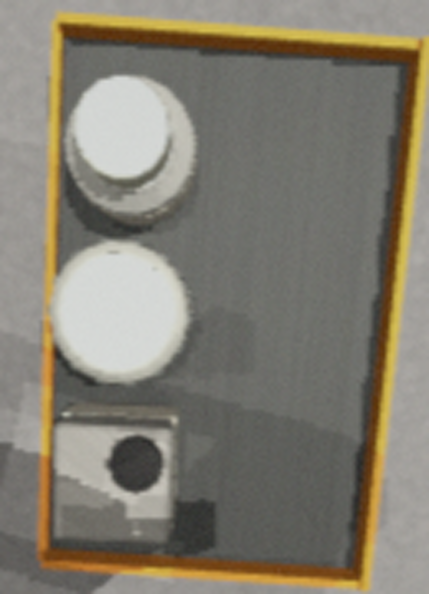

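View pics/topb2.png

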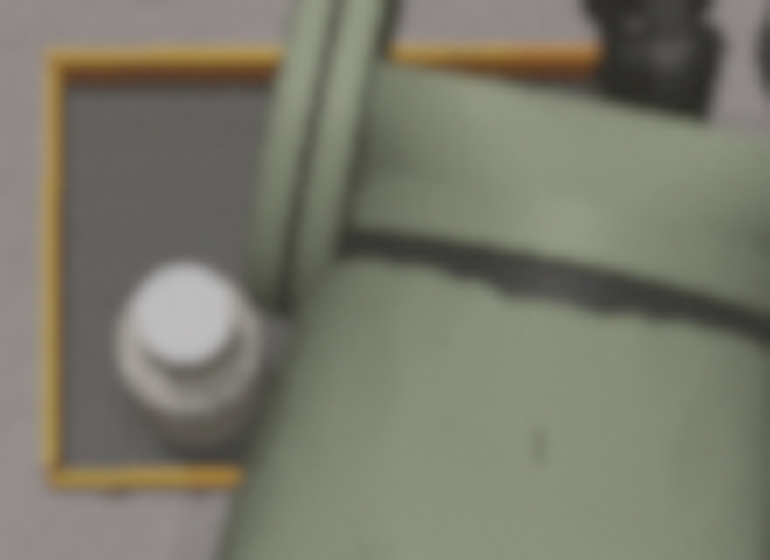

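View pics/s20.png

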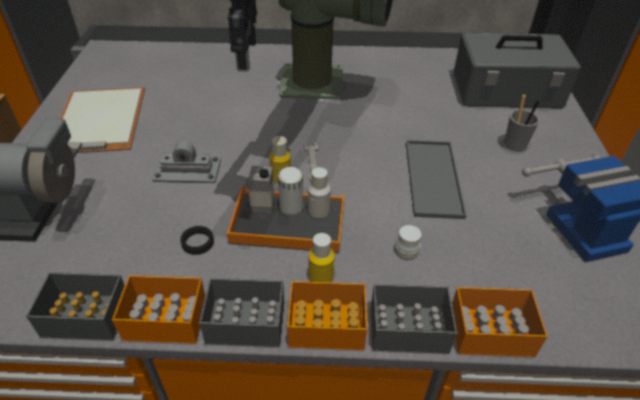

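```bash
python3 - <<'E'
from h import *
from numpy.linalg import norm
def pos(cf,S,Fi,T,corn):
    c=np.load(cf,allow_pickle=True).item()
    g=lambda p,z: onz(c,260+(p[0]+.5)/3.3-.5,15+(p[1]+.5)/3.3-.5,z)[:2]
    o=np.mean([g(corn[0],.03),g(corn[1],.034),g(corn[2],.034),g(corn[3],.03)],0)
    for n,p,z in (('spray',S,.12),('filter',Fi,.107),('tincap',T,.118)): print(n,g(p,z).round(4),(g(p,z)-o).round(4))
    print('pan',o)
pos('pics/w3cal.npy',(105.5,120.5),(106,306.5),(121.5,457),[(48,10),(418,33),(357,580),(35,555)])
pos('pics/w20cal.npy',(121.5,127),(120,312),(135,463),[(57,15),(424,39),(368,587),(42,565)])
# sub-pixel: threshold white regions
for f in ('w3','w20'):
    im=cv2.imread(f'pics/{f}.png',0); c=np.load(f'pics/{f}cal.npy',allow_pickle=True).item()
    _,t=cv2.threshold(cv2.GaussianBlur(im,(3,3),0),195,255,0); t[:, :260]=0; t[:,330:]=0; t[:15]=0; t[140:]=0
    n,l,st,ce=cv2.connectedComponentsWithStats(t)
    for i in range(1,n):
        if st[i,4]>200: print(f,st[i],ce[i],onz(c,*ce[i],.12 if ce[i][1]<80 else .11)[:2])
E
```

```text
spray [0.5751 0.0393] [-0.04    0.0681]
filter [ 0.5725 -0.0254] [-0.0426  0.0034]
tincap [ 0.5781 -0.0825] [-0.037  -0.0536]
pan [ 0.61513014 -0.02882518]
spray [0.5771 0.0394] [-0.0378  0.0683]
filter [ 0.5743 -0.0247] [-0.0406  0.0042]
tincap [ 0.5799 -0.0816] [-0.035  -0.0527]
pan [ 0.61488867 -0.02892558]
w3 [279  37  27  29 619] [291.92245557  50.81260097] [0.57546985 0.03966106]
w3 [ 273   88   38   38 1104] [291.39492754 106.50362319] [ 0.57232114 -0.0241149 ]
w20 [283  39  28  29 636] [296.47484277  52.82704403] [0.57706335 0.03971286]
w20 [ 277   90   38   38 1119] [295.67649687 108.59874888] [ 0.57413216 -0.02394734]
```

```bash
python3 - <<'E'
from h import *
print(job.finish_job())
E
```

```text
the job is handed in; nothing more can be done
None
```

I finished the job and handed it in at about 52 s of the 128 s allowed. The one deviation found is that the three returned things stand about 2 mm towards the pan's back (+x).

- **Order:** The spray, filter and tin went upright into the side tray. The bearing then went onto the stand's seat, and the three things went back into the pan.
- **Bearing:** From the last close-up before the return trip, its centre was within about 0.5 mm of the stand's centre, and it was lined up to about 0.2°. It stands foot down, and the final scene picture shows it still there.
- **Spray, tin and filter:** The final pictures show all three upright in the pan. The wrist pictures from before and after agree within 1 mm in y, but put each about 2 mm further in +x. The top picture shows about the same shift for the spray; the arm hid the other two. I think closing the jaws on them at the first grasp caused it. I left it because a correction could have been off by nearly as much.
- **Left alone:** The wrench, tape, jar and yellow cans look unmoved in the scene picture, by eye only.
- **Forces and clearance:** The highest force in the readings I took was about 13 N. At the end the gripper was open and clear of everything.

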